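Free and lift off the access panel of a valve enclosure

TASK

Open up the small grey valve enclosure: with the stubby black flat-blade screwdriver that stands in the aluminium tool block, turn the panel's two slotted cam fasteners a quarter turn anticlockwise each while the panel stays seated, and stand the screwdriver back upright in its block. Then take the access panel by its black handle, raise the fastener end so that the hook at the other end can be drawn out from under the enclosure's edge, lift it off and lay it gently, handle up, on the middle of the black rubber mat. Do not touch the fasteners with the fingers, and leave everything else on the bench where it is.

Things in the scene. Friction and masses are not known exactly. Their poses are not given: they have to be found in the camera images.
- enclosure: the valve enclosure, a fixed grey sheet-steel box 190 mm (own x) by 144 mm (own y) by 66 mm high, origin at the centre of its underside, z up. Its 4 mm top plate has an opening of 144 mm (x) by 100 mm (y) in the middle. Two brass unions stick out 12 mm from its +y face. Behind it a perforated guard wall, 0.56 m tall, runs along the bench from about (x 0.56, y 0.46) to (0.76, -0.31) in the world: keep the gripper's body clear of it
- panel: the loose access panel over the opening: aluminium plate 164 mm (own x) by 124 mm (y) by 3 mm, about 0.4 kg; origin at the centre of the plate's underside, z up. Seated, its origin is at enclosure z = 66 mm with the same axes. Hook (-x end) and cams (+x end) reach 9.5 mm below the plate, so laid down it stands on them nearly level, origin about 10 mm above the surface
- handle (a point): middle of the panel's black handle bar (panel x = -12 mm, y = 0, z = 29 mm; same axes as the panel). The straight bar runs along x, 78 mm long, 12 mm wide (y), 12 mm high, its top 35 mm above the panel's origin, on a leg at each end, with a free gap of 20 mm under it
- hook (a point): middle of the hook under the panel's -x end (panel x = -75 mm). It is 70 mm wide and reaches 12 mm under the enclosure's top plate with 2.5 mm of play, so the panel does not come straight up (it binds there and swings in the fingers) nor slide out flat: raise the +x (fastener) end by 6 to 13 degrees, draw the panel 18 mm or more towards its +x, then lift
- head_left: slotted head of the left cam fastener (panel x = +57, y = +25 mm): steel disc, 25 mm in diameter, 8 mm proud of the panel. Origin on the turning axis in the middle of the slot's floor, 3 mm above the panel's top face; x along the slot, z up. The slot runs right across, 5 mm deep, 4.4 mm wide at the floor, its top 2 mm flared to 7.6 mm at the mouth
- head_right: slotted head of the right cam fastener (panel x = +57, y = -25 mm): steel disc, 25 mm in diameter, 8 mm proud of the panel. Origin on the turning axis in the middle of the slot's floor, 3 mm above the panel's top face; x along the slot, z up. The slot runs right across, 5 mm deep, 4.4 mm wide at the floor, its top 2 mm flared to 7.6 mm at the mouth
- cam_left (a joint): turn of the left fastener in rad, growing anticlockwise seen from above, stops at 0 and 1.57. At 0 slot and cam point along the panel's +x, the cam under the enclosure's top plate: locked (starts at 0 to 0.3). From about 1.0 the cam is clear of the plate; at 1.57, fully released, the slot lies across the panel. Friction of about 0.06 N m holds it
- cam_right (a joint): turn of the right fastener in rad, growing anticlockwise seen from above, stops at 0 and 1.57. At 0 slot and cam point along the panel's +x, the cam under the enclosure's top plate: locked (starts at 0 to 0.3). From about 1.0 the cam is clear of the plate; at 1.57, fully released, the slot lies across the panel. Friction of about 0.06 N m holds it
- driver: the stubby screwdriver, 135 mm long, 0.11 kg, blade down in the tool block. Origin at the middle of the blade's end, z up the shank, x along the blade's width. Blade 12 mm wide (x), 2.4 mm thick (y), straight for 9 mm, tip slightly tapered; shank 10 mm in diameter; round collar, 31 mm, at z = 62 to 68 mm; flat-sided black handle at z = 68 to 134 mm, 30 mm wide (x) by 24 mm (y)
- tool_block: the tool block, fixed, aluminium, 70 mm (own x) by 56 mm (y) by 64 mm high, origin at the centre of its underside. The upright through hole in its middle, 17 mm in diameter and flared at the mouth, takes the screwdriver's shank, its collar on the block's top: the screwdriver's origin is then 2 mm above the block's, turned any way. Four bit stubs stand 7 mm above the top at x = +27 mm
- mat: the black rubber mat, fixed on the bench, 220 mm (own x) by 176 mm (own y) by 3 mm, origin at the centre of its underside
- key_block: bystander: hex key block, 30 (x) by 75 (y) mm, 92 mm high, origin at the centre of its underside
- canister: bystander: filter canister, 69 mm in diameter, 58 mm high, origin at the centre of its underside
- cross_driver: bystander: yellow-handled cross-point screwdriver lying along its y, 172 mm long, 30 mm thick, origin under its middle; it does not fit the slots
- manometer: bystander: hand manometer, 141 (x) by 74 (y) by 27 mm, origin under its middle
- coupler: bystander: brass coupler standing close beside the enclosure, 22 mm in diameter, 60 mm high, origin at the centre of its underside
- spanner: bystander: combination spanner lying along its y, 173 mm long, 30 mm wide, 8 mm thick, origin under its middle
Not all that is in view belongs to the job. What is shaped like the driver but pink is not meant.

How it is judged:
By the outcome, as a careful person would: the job done as asked, in the order asked, and still so for the second after the job is handed in, with the robot touching nothing.
It also fails if it takes over 72 s, if anything falls off the work surface, if the arm or the gripper's body presses on something with over 40 N, if the wrist force passes 120 N, or if a joint passes its speed limit or range.

ROBOT

A 6-joint arm with a two-finger parallel gripper is mounted at the origin on a cart in front of the work surface, level with it; the furniture and walls round the work are solid. World frame = base frame: x ahead of the robot, y to its left, z up, the work surface at z = 0. Lengths are in m, angles in rad, forces in N, time in s.
With the tool pointing down it reaches from about 0.35 to 0.875 m from the base axis. Payload 15.5 kg.
Tool frame: the origin (TCP) lies midway between the tips of the shut fingers; the grasp point (between the pads) lies env.tcp_to_grasp behind it (env.tcp_to_grasp is the distance from the TCP to the grasp point, in m); z points along the fingers, y is the line along which they close (so a half turn about z gives the same grasp; the last joint's range is limited). The gripper opens to 85 mm and grips with 20 to 120 N. Pads are 22 mm wide; open, the fingers measure 114 mm over their backs; the gripper's body (76 mm by 85 mm) begins 54 mm behind the grasp point. The pads swing forward as they close: fully open they stand 13 mm farther back than shut.
Start: joints at [1.038, 0.494, 1.345, -0, 1.302, -0.096], TCP at [0.265, 0.566, 0.208] pointing down, gripper open.
Joint ranges: [-2.91, 2.91], [-0.82, 2.16], [0.22, 2.67], [-1.22, 4.37], [0.12, 2.79], [-3.08, 3.08]. Speed limits (rad/s): [1.89, 1.89, 2.57, 3.01, 3.01, 3.01].

INTERFACE

Orientations are given as a unit quaternion [x, y, z, w].
In Python, from plant import env gives the robot as it stands.
- The arm moves only by the shell command python3 -m pendant 'ROWS' [OPENING] [FORCE]. ROWS is a JSON object of lists of equal length, an entry for each row: "delta_pos": the shift along the tool's x, y, z in cm, a list of three; "dr": the turn, a rotation vector about the tool's x, y, z in units of 6 degrees (1.0 is 6 degrees), a list of three. A call has exactly 5 rows; each row shifts and turns the commanded pose from where the row before left it, along the tool's axes as they then stand; what a row does not reach is not made up. A row lasts 1/10 s, in which the tool goes at most 50 mm and 8.59 degrees, less where a joint would pass 70% of its speed; a pose out of reach is approached as far as the arm can. A call is refused whole if a number of a shift passes 5 or a number of a turn 1, either way. A call with a gripper value outside its range is refused whole. OPENING is the opening, from -1 (shut) to 1 (fully open), set as the call begins (- or left out, the last holds). The fingers move at their own pace and stop on an object; FORCE is the grip in N (left out, the last holds). Time passes only in rows, so rows that do not move let the fingers close, or fill a call up. It gives the time, the measured TCP pose, the force, the opening and the grip force at its end, in the units of the state.
- env.state(): the state, without advancing time (a new reading comes with each control period).
- env.capture(name): name is "side" or "top"; returns the picture (400x640x3 uint8, red, green, blue); there is no depth.
- env.camera_model(name): a dict with "camera_matrix" (3x3 intrinsics, pixels), "R" (3x3) and "t" (3): a world point X has camera coordinates R X + t. Camera axes: x right, y down, z forward; pixel columns grow to the right and rows downward; lengths in m; the calibration is good to about 2 mm. A picture is of the moment at which its call begins. camera_model takes no time and is no camera call.
- env.close_job(): hands the job in; it is judged then, once.
The state is a dict: "time": time; "joint_pos": joint angles; "dq": joint speeds; "effort": joint torques, N m; "tcp_pos": TCP position; "tcp_rot": TCP orientation; "force": force on the tool from outside, world axes, zero at the start; "ft_torque": the same for the moment, N m; "grip_width": opening from 0.0 (shut) to 1.0 (fully open); "grip_force": force on a finger pad.
Only numpy, scipy, OpenCV 4.12 (cv2) and the standard library are available. Lean on these libraries where they do the work, as an engineer would, in place of code of your own. Each camera call takes 0.05 s, during which the arm holds its last target. There are 200 camera calls.

## Working session

There is one attempt and no reset: what is moved stays moved. The work goes in short steps, Python scripts to look and compute and a shell command to move; the robot and the scene stay as the last step left them, time stands still between calls to the robot, and variables do not carry over. Pictures are saved under pics/ and viewed, at most 10 in all, crops included, and the job is handed in when it is done.

```bash
ls; mkdir -p pics; python3 - <<'E'
from plant import env
import cv2,numpy as np
for n in("top","side"):
    im=env.capture(n); cv2.imwrite(f"pics/{n}0.png",im[:,:,::-1])
    m=env.camera_model(n); print(n,np.round(m["camera_matrix"],1).tolist(),np.round(m["R"],3).tolist(),np.round(m["t"],3).tolist(), (-m["R"].T@m["t"]).round(3) if hasattr(m["R"],'T') else '')
s=env.state();print(s,env.tcp_to_grasp)
E
```

```text
pics
top [[391.2, 0.0, 316.8], [0.0, 391.2, 198.4], [0.0, 0.0, 1.0]] [[0.008, -1.0, -0.023], [-0.998, -0.007, -0.07], [0.07, 0.024, -0.997]] [0.111, 0.557, 1.623] [0.442 0.075 1.66 ]
side [[386.7, 0.0, 316.6], [0.0, 386.7, 203.7], [0.0, 0.0, 1.0]] [[-0.999, -0.042, 0.006], [-0.029, 0.565, -0.824], [0.032, -0.824, -0.566]] [0.555, 0.037, 1.425] [0.511 1.177 0.833]
{'time': 0.1, 'joint_pos': array([ 1.03749648e+00,  4.94166707e-01,  1.34606894e+00,  1.36584675e-05,
        1.30248786e+00, -9.55189929e-02]), 'dq': array([ 0.00019736, -0.00155669, -0.0013158 , -0.00109835, -0.00091811,
        0.00154771]), 'effort': array([-1.37164607e-04, -8.83606696e+01, -3.84560394e+01, -1.25443353e-04,
        5.33428858e-03,  4.07989478e-05]), 'tcp_pos': array([0.26478314, 0.56575756, 0.20773158]), 'tcp_rot': array([ 2.17148396e-01,  9.76138440e-01, -5.35674853e-04, -1.81122718e-04]), 'force': array([-0.1248003 ,  0.50391241,  0.51187239]), 'ft_torque': array([-0.02821147, -0.04299983,  0.01470876]), 'grip_force': 0.0, 'grip_width': 1.0013554952338504} 0.0187
```

View pics/top0.png

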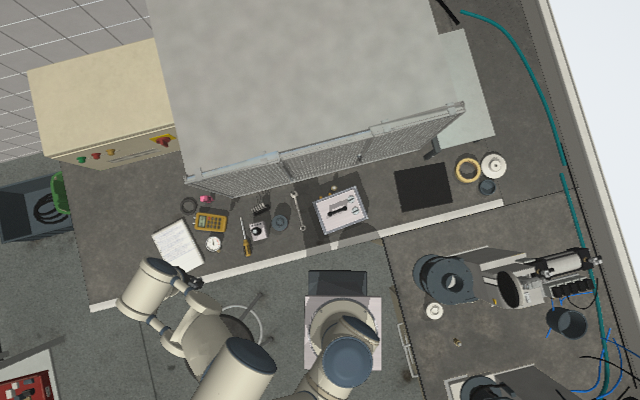

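View pics/side0.png

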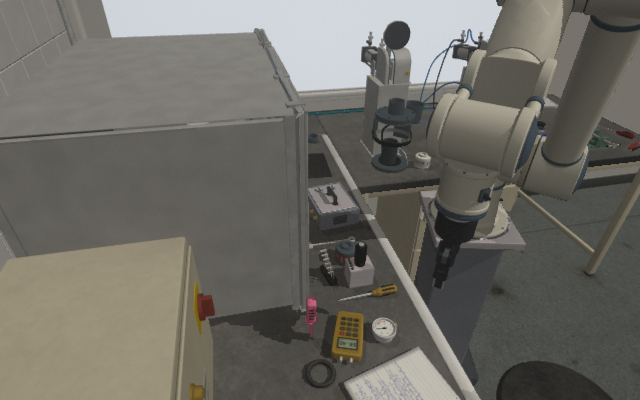

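The black-handled driver stands in the aluminium block at top (258,230) and side (360,253). The pink lookalike is at top (205,198) and side (311,310). The enclosure is at top (341,211) and the mat at top (424,187). I'll check these in an enlarged crop.

```bash
python3 - <<'E'
import cv2,numpy as np
t=cv2.imread("pics/top0.png");s=cv2.imread("pics/side0.png")
a=cv2.resize(t[175:245,235:375],None,fx=5.7,fy=5.7,interpolation=cv2.INTER_CUBIC)[:,:798]
b=cv2.resize(s[175:295,300:390],None,fx=4.4,fy=4.4,interpolation=cv2.INTER_CUBIC)
c=np.zeros((599,798,3),np.uint8);c[:399]=a
cv2.imwrite("pics/c1.png",c[:400]);
cv2.imwrite("pics/c2.png",b)
E
```

```text
(no output)
```

View pics/c1.png

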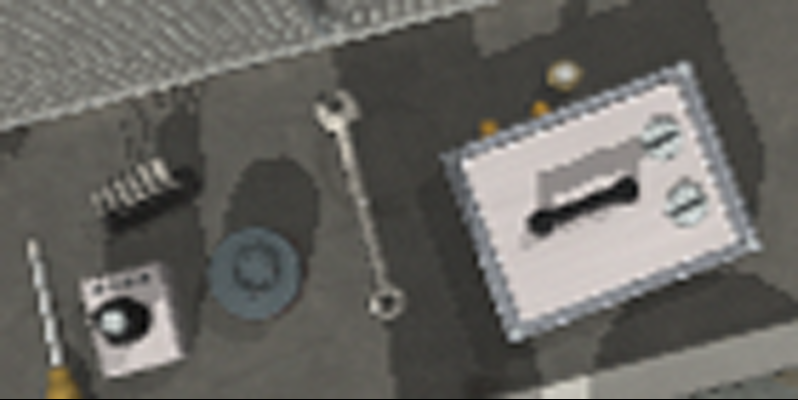

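View pics/c2.png

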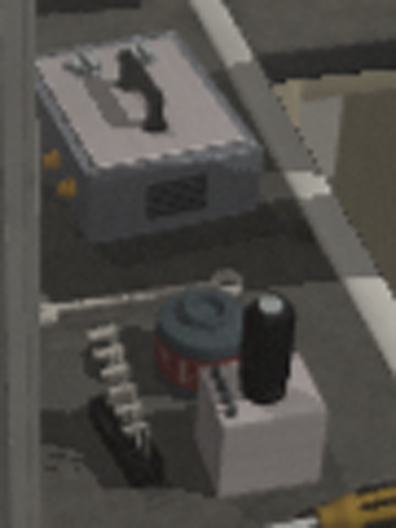

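The crops confirm the choice. The black-handled driver (crop 124,320; side crop 270,345) stands in the aluminium block with the bit stubs, beside the canister. The fasteners are at the right (world -y) end of the panel, at top crop (660,138) and (687,203). Their slots are turned slightly anticlockwise from the panel's x.

```bash
cat > h.py <<'E'
import cv2,numpy as np
from plant import env
def cast(n,uv,z):
    m=env.camera_model(n);K,R,t=[np.array(m[k]) for k in("camera_matrix","R","t")]
    uv=np.atleast_2d(uv).astype(float);d=(np.linalg.inv(K)@np.c_[uv,np.ones(len(uv))].T).T@R
    c=-R.T@t;return c+d*((z-c[2])/d[:,2])[:,None]
def proj(n,X):
    m=env.camera_model(n);p=(np.atleast_2d(X)@np.array(m["R"]).T+m["t"])@np.array(m["camera_matrix"]).T
    return p[:,:2]/p[:,2:]
F=8
def up(im,x0,x1,y0,y1): return cv2.resize(im[y0:y1,x0:x1],None,fx=F,fy=F,interpolation=cv2.INTER_CUBIC)
def px(p,x0,y0): return (np.asarray(p,float)+.5)/F-.5+[x0,y0]
def rect(n,mask,x0,y0,z):
    c,_=cv2.findContours(mask,cv2.RETR_EXTERNAL,cv2.CHAIN_APPROX_NONE);c=max(c,key=cv2.contourArea)[:,0]
    w=cast(n,px(c,x0,y0),z)[:,:2];r=cv2.minAreaRect((w*1000).astype(np.float32));return r,w
E
cat > m1.py <<'E'
from h import *
t=cv2.imread("pics/top0.png")
# panel
x0,y0=305,180;u=up(t,x0,375,y0,240);hsv=cv2.cvtColor(u,cv2.COLOR_BGR2HSV);g=cv2.cvtColor(u,cv2.COLOR_BGR2GRAY)
m=cv2.morphologyEx(((g>165)*255).astype(np.uint8),cv2.MORPH_OPEN,np.ones((9,9)))
r,w=rect("top",m,x0,y0,.069);print("panel",r)
m2=((hsv[:,:,0]>90)&(hsv[:,:,0]<130)&(hsv[:,:,1]>25)|(g>125)).astype(np.uint8)*255
m2=cv2.morphologyEx(m2,cv2.MORPH_OPEN,np.ones((25,25)))
r2,w2=rect("top",m2,x0,y0,.066);print("encl",r2)
for z,c in((.069,r),(.066,r2)): print(cast("top",px([[0,0]],x0,y0),z)[0,:2])
# block
x1,y1=243,215;u=up(t,x1,275,y1,246);g=cv2.cvtColor(u,cv2.COLOR_BGR2GRAY)
m3=cv2.morphologyEx(((g>120)*255).astype(np.uint8),cv2.MORPH_CLOSE,np.ones((41,41)))
r3,_=rect("top",m3,x1,y1,.064);print("block",r3)
# mat
x2,y2=385,155;u=up(t,x2,460,y2,220);g=cv2.cvtColor(u,cv2.COLOR_BGR2GRAY)
m4=cv2.morphologyEx(((g<34)*255).astype(np.uint8),cv2.MORPH_OPEN,np.ones((15,15)))
r4,_=rect("top",m4,x2,y2,.003);print("mat",r4)
vis=[cv2.resize(x,(260,220)) for x in(m,m2,m3,m4)]
# large blow-ups: heads top, driver handle
a=cv2.resize(t[182:222,345:375],(390,520),interpolation=cv2.INTER_CUBIC);b=cv2.resize(t[220:244,248:272],(400,400),interpolation=cv2.INTER_CUBIC)
c=np.zeros((600,800,3),np.uint8);c[:520,:390]=a;c[:400,400:]=b
for i,v in enumerate(vis): c[400:600,400+100*i:500+100*i]=cv2.resize(v,(100,200))[:,:,None]
cv2.imwrite("pics/c3.png",c)
E
python3 m1.py
```

```text
panel ((506.924072265625, 20.184112548828125), (125.92730712890625, 166.8501739501953), 20.971092224121094)
encl ((504.9891357421875, 15.825920104980469), (142.19436645507812, 184.2314910888672), 18.580921173095703)
[0.6298518  0.16433471]
[0.63020638 0.16450277]
block ((419.51708984375, 355.4205017089844), (74.58830261230469, 61.813472747802734), 15.530315399169922)Traceback (most recent call last):
  File "m1.py", line 18, in <module>
    r4,_=rect("top",m4,x2,y2,.003);print("mat",r4)
         ~~~~^^^^^^^^^^^^^^^^^^^^^
  File "h.py", line 14, in rect
    c,_=cv2.findContours(mask,cv2.RETR_EXTERNAL,cv2.CHAIN_APPROX_NONE);c=max(c,key=cv2.contourArea)[:,0]
                                                                         ~~~^^^^^^^^^^^^^^^^^^^^^^^
ValueError: max() iterable argument is empty
```

```bash
sed -i 's/g<34/g<44/' m1.py; cat >> m1.py <<'E'
print("matgray",np.percentile(g[200:330,200:400],[5,50,95]),g[20:60,20:60].mean())
R,T=np.array(r[0])/1e3,np.deg2rad(r[2]-90)
ex=np.array([np.cos(T),np.sin(T)]);ey=np.array([-ex[1],ex[0]])
for n,s in(("L",1),("R",-1)):
    p=R+.057*ex+s*.025*ey;print(n,p.round(4),proj("top",[*p,.077]).round(1),proj("side",[*p,.077]).round(1))
# disc centroid: bluish-grey disc vs pinkish panel -> saturation/hue
u=up(t,345,375,182,222);b_,g_,r_=[u[:,:,i].astype(float) for i in range(3)]
mk=((g_-r_)>2).astype(np.uint8)*255;mk=cv2.morphologyEx(mk,cv2.MORPH_CLOSE,np.ones((17,17)))
n,l,st,ce=cv2.connectedComponentsWithStats(mk)
gr=cv2.cvtColor(u,cv2.COLOR_BGR2GRAY)
for i in range(1,n):
    if st[i,4]>600:
        print(st[i],cast("top",px(ce[i],345,182),.077).round(4))
cv2.imwrite("pics/mk.png",mk)
E
python3 m1.py
```

```text
panel ((506.924072265625, 20.184112548828125), (125.92730712890625, 166.8501739501953), 20.971092224121094)
encl ((504.9891357421875, 15.825920104980469), (142.19436645507812, 184.2314910888672), 18.580921173095703)
[0.6298518  0.16433471]
[0.63020638 0.16450277]
block ((419.51708984375, 355.4205017089844), (74.58830261230469, 61.813472747802734), 15.530315399169922)
mat ((611.4222412109375, -332.71197509765625), (172.9569091796875, 215.69366455078125), 11.284055709838867)
matgray [39. 41. 43.] 98.42875
L [ 0.5507 -0.0241] [[350.7 199. ]] [[318.5 188.3]]
R [ 0.504 -0.042] [[355.2 210.6]] [[331.3 186.1]]
[   0   30  188  290 6515] [[ 0.5329 -0.0579  0.077 ]]
[  19  112   57   56 2324] [[ 0.5509 -0.0236  0.077 ]]
[  56  203   57   57 2356] [[ 0.5042 -0.0417  0.077 ]]
```

View pics/c3.png

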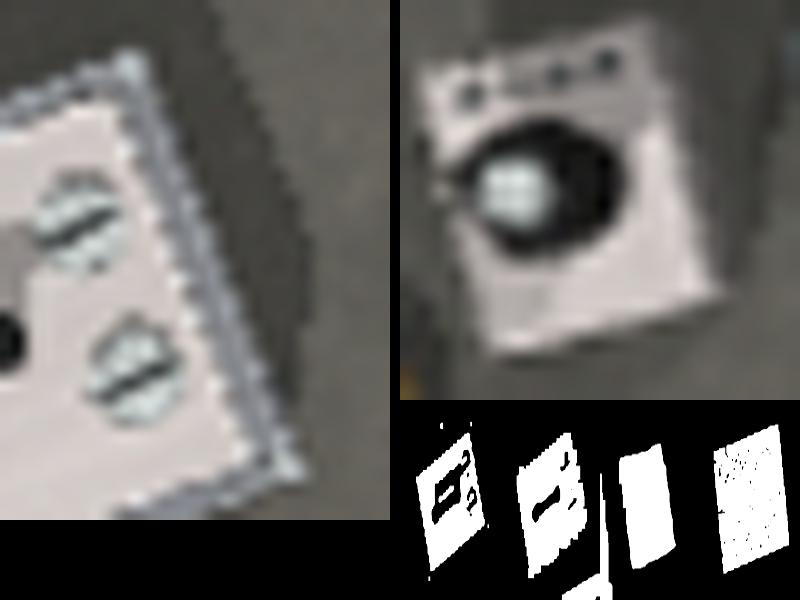

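```bash
cat > m2.py <<'E'
from h import *
t=cv2.imread("pics/top0.png");s=cv2.imread("pics/side0.png")
u=up(t,345,375,182,222);g=cv2.cvtColor(u,cv2.COLOR_BGR2GRAY).astype(float)
yy,xx=np.mgrid[:g.shape[0],:g.shape[1]]
for nm,p in(("L",[.5508,-.0239]),("R",[.5041,-.0418])):
    c=(proj("top",[*p,.077])[0]-[345,182]+.5)*F-.5
    q=(np.hypot(xx-c[0],yy-c[1])<22)
    w=np.clip(150-g,0,None)*q;P=np.c_[xx[q],yy[q]];W=w[q]
    W=np.where(W>20,W,0)
    mu=(P*W[:,None]).sum(0)/W.sum();C=np.cov(P.T,aweights=W);e=np.linalg.eigh(C)[1][:,1]
    a=cast("top",px([mu+20*e,mu-20*e,mu],345,182),.074);d=a[0]-a[1]
    print(nm,"slot ang",np.rad2deg(np.arctan2(d[1],d[0]))%180,"mid",a[2].round(4))
# driver cap & black handle
def blob(im,n,x0,x1,y0,y1):
    u=up(im,x0,x1,y0,y1);g=cv2.cvtColor(u,cv2.COLOR_BGR2GRAY);h=cv2.cvtColor(u,cv2.COLOR_BGR2HSV)
    k=((g>110)).astype(np.uint8)
    return u,g
u,g=blob(t,"top",249,262,224,239)
k=((g>90)*255).astype(np.uint8); n,l,st,ce=cv2.connectedComponentsWithStats(k)
for i in range(1,n): print("topcap",st[i],px(ce[i],249,224),cast("top",px(ce[i],249,224),.136).round(4))
u,g=blob(s,"side",354,368,240,268)
k=((g>75)*255).astype(np.uint8); n,l,st,ce=cv2.connectedComponentsWithStats(k)
for i in range(1,n): print("sidecap",st[i],px(ce[i],354,240),cast("side",px(ce[i],354,240),.136).round(4))
gs=cv2.cvtColor(s,cv2.COLOR_BGR2GRAY);print(gs[238:270,350:372])
gt=cv2.cvtColor(t,cv2.COLOR_BGR2GRAY);print(gt[222:240,248:268])
E
python3 m2.py
```

```text
L slot ang 118.1789028104911 mid [ 0.5505 -0.0236  0.074 ]
R slot ang 116.852961385548 mid [ 0.5039 -0.0427  0.074 ]
topcap [   0    0  104   66 3695] [254.52153248 226.06740528] [[0.4384 0.3541 0.136 ]]
topcap [  14   44   90   76 4333] [255.7823246  234.68879818] [[0.405  0.3485 0.136 ]]
sidecap [  0   0  10  18 173] [354.10513006 240.58706647] [[0.4373 0.3385 0.136 ]]
sidecap [ 83   7  29  21 317] [366.07787855 241.4773265 ] [[0.4041 0.3407 0.136 ]]
sidecap [  24   13   60   38 1449] [360.82457729 243.47890787] [[0.4192 0.3501 0.136 ]]
sidecap [13 21 10  8 63] [355.74702381 242.5625    ] [[0.4331 0.3469 0.136 ]]
sidecap [  0  42   4  37 132] [353.73106061 247.17897727] [[0.4394 0.3667 0.136 ]]
sidecap [109 101   3   9  24] [367.31770833 252.74479167] [[0.4037 0.3877 0.136 ]]
sidecap [   0  116  112  108 3372] [363.25155694 263.44057681] [[0.417  0.4299 0.136 ]]
[[ 84  76  81  82  91  57  47  48  48  49  48  47  48  47  50  45  46  47
   49  47  47  49]
 [ 65  58  63  80  92  56  49  48  51  49  49  49  49  47  48  49  50  48
   49  70  72  72]
 [104 125 134 137 124  62  48  46  49
[... 3584 characters left out ...]
 189 120
   78  70]
 [ 78  78  78  96 102 164 188 193 127  47  32  22  20 137 192 205 209 141
   81  72]
 [ 79  75  78 135 127  76  91 110  68  30  26  33  77 181 205 204 205 166
  102  74]
 [ 84  78  79 117 169 112  37  30  38  41  64 100 189 207 199 202 206 166
  103  78]
 [ 84  80  79 111 166 157 108  83 102 111 167 204 206 202 198 201 202 190
  119  76]
 [ 74  80  82  77 152 180 180 180 178 179 201 205 202 202 199 200 204 210
  139  79]
 [ 60  75  85  79 131 170 176 174 170 195 204 204 204 203 202 202 201 202
  162 108]
 [ 59  51  75  80 113 164 176 173 174 196 205 205 202 199 198 184 149 114
   87  82]
 [ 54  51  72  80 113 165 181 180 193 197 198 186 152 136 107  82  79  81
   81  90]]
```

```bash
cat > go.py <<'E'
import sys
from h import *
from scipy.spatial.transform import Rotation as Ro
s=env.state();R=Ro.from_quat(s["tcp_rot"]).as_matrix();p=np.array(s["tcp_pos"])
yaw=np.rad2deg(np.arctan2(R[1,0],R[0,0]))
print("t",round(s["time"],2),"tcp",p.round(4),"yaw",round(yaw,2),"z",R[:,2].round(3),"F",np.round(s["force"],1),"w",round(s["grip_width"],3),"gf",round(s["grip_force"],1),"j6",round(s["joint_pos"][5],2))
if len(sys.argv)>3:
    d=np.array(sys.argv[1:4],float)-p;print("tool cm",(R.T@d*100).round(2))
    if len(sys.argv)>4: print("dr z units",round((yaw-float(sys.argv[4])+180)%360-180,2)/6)
E
python3 -c "
from h import *
print(cast('top',[254.6,230.9],.136))"
python3 -m pendant '{"delta_pos":[[0,0,0],[0,0,0],[0,0,0],[0,0,0],[0,0,0]],"dr":[[0,0,1],[0,0,1],[0,0,1],[0,0,1],[0,0,1]]}' 1 40
python3 go.py .4195 .352 .20 125
```

```text
[[0.41962216 0.35342388 0.136     ]]
time: 0.6
tcp_pos: [0.2648, 0.5659, 0.2079]
tcp_rot: [0.464, 0.886, -0.0, -0.0]
force: [0.4, 0.1, 1.1]
grip_width: 1.001
grip_force: 0.0
t 0.6 tcp [0.2648 0.5659 0.2079] yaw 124.67 z [-0.    -0.001 -1.   ] F [0.4 0.1 1.1] w 1.001 gf 0.0 j6 0.43
tool cm [-26.39   0.56   0.8 ]
dr z units -0.055
```

```bash

python3 -m pendant '{"delta_pos":[[-2,0.06,0],[-3,0.06,0],[-3,0.06,0],[-3,0.06,0],[-3,0.06,0]],"dr":[[0,0,0],[0,0,0],[0,0,0],[0,0,0],[0,0,0]]}' >/dev/null
python3 -m pendant '{"delta_pos":[[-3,0.06,0],[-3,0.06,0],[-3,0.06,0],[-2.4,0.06,0],[-1,0.06,0]],"dr":[[0,0,0],[0,0,0],[0,0,0],[0,0,0],[0,0,0]]}' >/dev/null
python3 -m pendant '{"delta_pos":[[0,0,0],[0,0,0],[0,0,0],[0,0,0],[0,0,0]],"dr":[[0,0,0],[0,0,0],[0,0,0],[0,0,0],[0,0,0]]}' >/dev/null
python3 go.py .4195 .353 .086 124.67
python3 - <<'E'
from h import *
for n,b in(("top",(200,300,180,260)),("side",(320,420,190,290))):
    im=env.capture(n)[:,:,::-1];cv2.imwrite(f"pics/{n}1.png",im)
a=cv2.imread("pics/top1.png")[190:250,225:295];b=cv2.imread("pics/side1.png")[190:280,320:400]
cv2.imwrite("pics/c4.png",np.hstack([cv2.resize(a,(400,343),interpolation=3),cv2.resize(b,(305,343),interpolation=3)]))
E
```

```text
t 2.1 tcp [0.4206 0.3535 0.2082] yaw 124.97 z [-0.  0. -1.] F [-0.4 -0.1  0.1] w 1.001 gf 0.0 j6 -0.02
tool cm [ 0.02 -0.12 12.22]
dr z units 0.049999999999999996
```

View pics/c4.png

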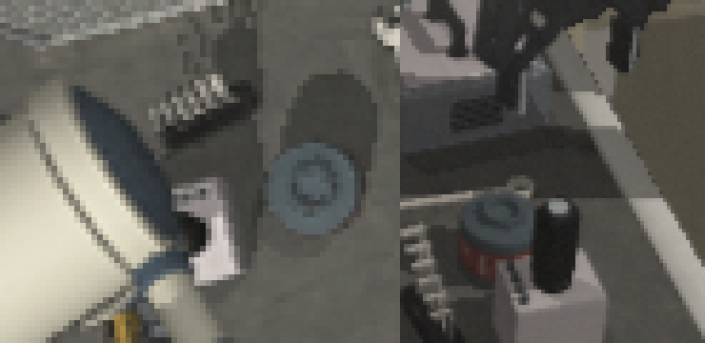

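The open fingers are above the driver (side crop, around (520,60)), and the driver at crop (556,245) hasn't been disturbed. I'll go down and grip.

```bash

python3 -m pendant '{"delta_pos":[[0,-0.1,2],[0,0,2.5],[0,0,2.5],[0,0,2.5],[0,0,1.5]],"dr":[[0,0,0],[0,0,0],[0,0,0],[0,0,0],[0,0,0]]}' >/dev/null
python3 -m pendant '{"delta_pos":[[0,0,1.2],[0,0,0],[0,0,0],[0,0,0],[0,0,0]],"dr":[[0,0,0],[0,0,0],[0,0,0],[0,0,0],[0,0,0]]}' >/dev/null
python3 go.py
for i in 1 2 3; do python3 -m pendant '{"delta_pos":[[0,0,0],[0,0,0],[0,0,0],[0,0,0],[0,0,0]],"dr":[[0,0,0],[0,0,0],[0,0,0],[0,0,0],[0,0,0]]}' -1 30 >/dev/null;python3 go.py;  done
```

```text
t 3.2 tcp [0.4205 0.3527 0.087 ] yaw 124.91 z [ 0.001  0.001 -1.   ] F [0.5 0.4 0.5] w 1.003 gf 0.0 j6 -0.02
t 3.7 tcp [0.4202 0.3525 0.0864] yaw 124.92 z [ 0.  0. -1.] F [-0.6 -0.8  2.3] w 0.344 gf 34.7 j6 -0.02
t 4.2 tcp [0.4202 0.3525 0.0863] yaw 124.91 z [ 0.  0. -1.] F [-0.7 -0.5  5. ] w 0.349 gf 35.0 j6 -0.02
t 4.7 tcp [0.4202 0.3525 0.0863] yaw 124.92 z [ 0.  0. -1.] F [-0.6 -0.4  4.6] w 0.343 gf 35.0 j6 -0.02
```

Opening 0.345 is about 29 mm, so the pads are on the 30 mm faces. I'll open, turn a quarter and grip the 24 mm flats.

```bash

python3 -m pendant '{"delta_pos":[[0,0,0],[0,0,0],[0,0,0],[0,0,0],[0,0,0]],"dr":[[0,0,0],[0,0,0],[0,0,0],[0,0,0],[0,0,0]]}' 1 >/dev/null
for i in 1 2 3; do echo; done
python3 -m pendant '{"delta_pos":[[0,0,0],[0,0,0],[0,0,0],[0,0,0],[0,0,0]],"dr":[[0,0,1],[0,0,1],[0,0,1],[0,0,1],[0,0,1]]}' >/dev/null
python3 -m pendant '{"delta_pos":[[0,0,0],[0,0,0],[0,0,0],[0,0,0],[0,0,0]],"dr":[[0,0,1],[0,0,1],[0,0,1],[0,0,1],[0,0,1]]}' >/dev/null
python3 -m pendant '{"delta_pos":[[0,0,0],[0,0,0],[0,0,0],[0,0,0],[0,0,0]],"dr":[[0,0,1],[0,0,1],[0,0,1],[0,0,1],[0,0,1]]}' >/dev/null
python3 go.py
for i in 1 2 ; do python3 -m pendant '{"delta_pos":[[0,0,0],[0,0,0],[0,0,0],[0,0,0],[0,0,0]],"dr":[[0,0,0],[0,0,0],[0,0,0],[0,0,0],[0,0,0]]}' -1 60 >/dev/null;python3 go.py;  done
```

```text
t 6.7 tcp [0.4202 0.3524 0.0862] yaw 34.66 z [-0. -0. -1.] F [-0.7  0.4 -0.1] w 1.0 gf 0.0 j6 1.55
t 7.2 tcp [0.4201 0.3525 0.0864] yaw 34.97 z [-0.  0. -1.] F [-0.7 -0.2  0.5] w 0.269 gf 58.9 j6 1.55
t 7.7 tcp [0.4202 0.3525 0.0864] yaw 34.92 z [ 0.  0. -1.] F [-2.   1.4  4.3] w 0.27 gf 59.3 j6 1.55
```

```bash

python3 -m pendant '{"delta_pos":[[0,0,-1],[0,0,-2],[0,0,-3],[0,0,-3],[0,0,-3]],"dr":[[0,0,0],[0,0,0],[0,0,0],[0,0,0],[0,0,0]]}' >/dev/null
python3 -m pendant '{"delta_pos":[[0,0,-1.5],[0,0,-0.5],[0,0,0],[0,0,0],[0,0,0]],"dr":[[0,0,-0.5],[0,0,-1],[0,0,-1],[0,0,-1],[0,0,-1]]}' >/dev/null
python3 -m pendant '{"delta_pos":[[0,0,0],[0,0,0],[0,0,0],[0,0,0],[0,0,0]],"dr":[[0,0,-1],[0,0,-1],[0,0,-1],[0,0,-1],[0,0,-1]]}' >/dev/null
python3 -m pendant '{"delta_pos":[[0,0,0],[0,0,0],[0,0,0],[0,0,0],[0,0,0]],"dr":[[0,0,-1],[0,0,-1],[0,0,-1],[0,0,-1],[0,0,0]]}' >/dev/null
python3 go.py .504 -.042 .22 117
```

```text
t 9.7 tcp [0.4201 0.3523 0.2267] yaw 116.03 z [ 0. -0. -1.] F [ 1.4  0.  -1.1] w 0.267 gf 59.1 j6 0.13
tool cm [-39.11  -9.77   0.68]
dr z units -0.16166666666666665
```

```bash

python3 -m pendant '{"delta_pos":[[-2,-0.5,0],[-3,-0.75,0],[-3,-0.75,0],[-3,-0.75,0],[-3,-0.75,0]],"dr":[[0,0,0],[0,0,0],[0,0,0],[0,0,0],[0,0,0]]}' >/dev/null
python3 -m pendant '{"delta_pos":[[-3,-0.75,0],[-3,-0.75,0],[-3,-0.75,0],[-3,-0.75,0],[-3,-0.75,0]],"dr":[[0,0,0],[0,0,0],[0,0,0],[0,0,0],[0,0,0]]}' >/dev/null
python3 -m pendant '{"delta_pos":[[-3,-0.75,0],[-3,-0.75,0],[-3,-0.75,0],[-1,-0.3,0],[-0.1,0,0]],"dr":[[0,0,0],[0,0,0],[0,0,0],[0,0,0],[0,0,0]]}' >/dev/null
python3 -m pendant '{"delta_pos":[[0,0,0.7],[0,0,1],[0,0,1.5],[0,0,1],[0,0,0]],"dr":[[0,0,0],[0,0,0],[0,0,0],[0,0,0],[0,0,0]]}' >/dev/null
python3 go.py .504 -.042 .17 117
python3 - <<'E'
from h import *
for n in("top","side"): cv2.imwrite(f"pics/{n}2.png",env.capture(n)[:,:,::-1])
a=cv2.imread("pics/top2.png")[175:245,315:385];b=cv2.imread("pics/side2.png")[130:215,285:370]
cv2.imwrite("pics/c5.png",np.hstack([cv2.resize(a,(340,510),interpolation=3)[:,:340],cv2.resize(b,(450,510),interpolation=3)]))
E
```

```text
t 11.7 tcp [ 0.5018 -0.0412  0.1827] yaw 115.95 z [-0.003  0.001 -1.   ] F [-0.3 -0.1 -0.7] w 0.27 gf 59.1 j6 -0.65
tool cm [-0.17  0.17  1.27]
dr z units -0.17500000000000002
```

View pics/c5.png

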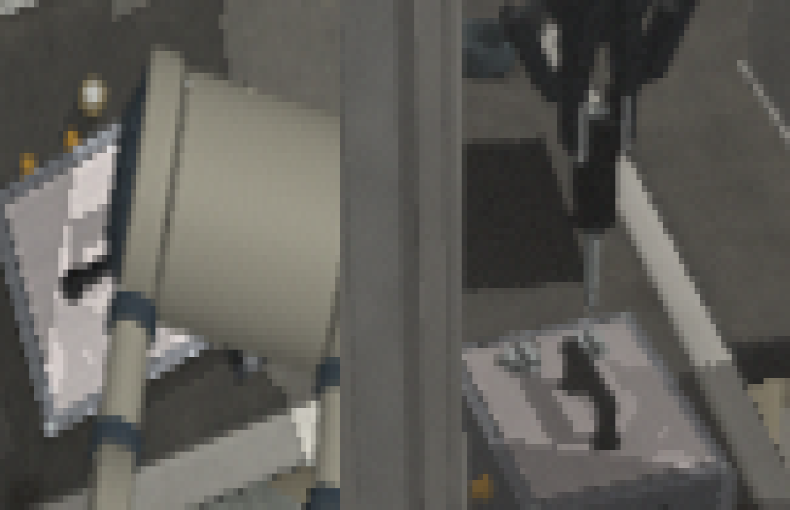

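The driver hangs upright just above the right head: tip at side (332.6,181), head at (332.3,187.5). The top view is blocked by the wrist, so I'll compare the shank with its prediction.

```bash
python3 - <<'E'
from h import *
s=env.state();p=s["tcp_pos"]
im=cv2.imread("pics/side2.png");g=cv2.cvtColor(im,cv2.COLOR_BGR2GRAY)
print(g[164:192,324:342])
for z in(0,.03,.055): print(z,proj("side",[p[0]-.0003,p[1],p[2]-.0843+z]).round(2))
# heads in side0
im0=cv2.imread("pics/side0.png")
print(cv2.cvtColor(im0,cv2.COLOR_BGR2GRAY)[182:193,310:340])
for q in([.5041,-.0418,.077],[.5508,-.0239,.077]): print(proj("side",q).round(2))
E
```

```text
[[ 38  41  41  50  65  45  34  32  32  32  32  31  32 113 146 151 154 157]
 [ 40  40  38  42  53  39  33  32  32  32  32  33  35  91 130 150 153 155]
 [ 40  43  40  38  34  33  34  31  32  29  33  35  33  75 106 142 151 154]
 [ 41  41  40  39  37  40  33  32  34  37  34  37  47  72  81 125 150 154]
 [ 39  42  42  40  39  58  56  47  48  49  47  69  73  74  75 103 138 152]
 [ 40  42  40  41  39  52  72  69  76  72  74  80  76  75  73  81 125 149]
 [ 38  39  42  39  40  44  72  73  83 108  86  80  79  77  77  72 102 136]
 [ 41  41  44  42  39  42  59  76  85 105  85  78  79  79  78  76  76 123]
 [ 41  39  40  41  42  42  51  73  88 104  80  77  78  77  78  78  73  98]
 [ 43  44  40  41  41  43  46  72  87 102  80  75  77  78  78  77  74  70]
 [ 42  40  39  43  42  42  39  74  88  99  79  77  78  77  78  78  75  73]
 [ 44  46  40  42  41  42  42  74  90 100  78  79  82  80  77  79  79  76]
 [ 44  43  43  42  48  43  43  75  91 104  80  74  76  77  81  80  78  73]
 [ 71  70  72  72  71  72  67  76  94  98  81  77  78  77  77  77  72  71]
 [ 77  78  76  77  78  77  79  74  88  89  81  79 
[... 1779 characters left out ...]
5 114  79  99 112 134 140 139 137 138]
 [131 129 130 134 133 126 129 138  89  94 138 136 131 136 135 133 101  57
   48  50  59  79  82  76 105 123 138 141 139 138]
 [137 137 137 136 111 103 113 139 113  73  98 136 113 132 136 134 128  72
   50  46  50  55  79  93 116 134 139 142 140 138]
 [138 136 136 136 102  80  81  97  93  95  74  91  92 131 136 135 135  74
   49  46  48  47  67 125 134 138 139 140 142 139]
 [133 136 136 135 129 120  98  80  70  82  81 121 117 133 136 136 135  68
   49  48  48  52  53  92 132 138 137 139 141 141]
 [132 137 135 135 133 132 127 107 101  88  84 101 101 132 135 136 135  71
   48  48  49  51  50  56 111 135 138 139 139 142]]
[[331.23 186.14]]
[[318.44 188.36]]
```

```bash
python3 - <<'E'
from h import *
im=cv2.imread("pics/side0.png");x0,y0=306,178
u=up(im,x0,346,y0,200);b,g,r=[u[:,:,i].astype(float) for i in range(3)]
mk=((g-r)>2).astype(np.uint8)*255;mk=cv2.morphologyEx(mk,cv2.MORPH_CLOSE,np.ones((13,13)))
n,l,st,ce=cv2.connectedComponentsWithStats(mk)
for i in range(1,n):
    if st[i,4]>300:
        q=px([[st[i,0],0],[st[i,0]+st[i,2]-1,0]],x0,y0)[:,0]
        print(st[i],px(ce[i],x0,y0).round(2),q.round(2),cast("side",px(ce[i],x0,y0),.076).round(4))
print((im[184:194,308:340,1].astype(int)-im[184:194,308:340,2]))
for q in([.5041,-.0418,.077],[.5508,-.0239,.077]):
    print([proj("side",np.array(q)+[d,0,0]).round(2).tolist() for d in(.0125,-.0125)])
E
```

```text
[193  61  41  26 467] [332.36 186.74] [329.69 334.69] [[ 0.4999 -0.0394  0.076 ]]
[ 84  73  50  33 936] [319.2  189.09] [316.06 322.19] [[ 0.5479 -0.0206  0.076 ]]
[[-2 -2 -2 -2 -2 -4 -3 -4 -1 -4 -2 -2  0 -2 -3 -1 -1 -1  0  0  0 -2 -2  0
   1 -3 -6 -6 -6 -4 -5 -2]
 [-3 -1 -2 -1 -3 -3 -2 -2 -1  0  0  1  1 -1  1 -1 -2 -1 -4 -5 -5  1 -2  0
   2  1 -1 -6 -6 -7 -7 -5]
 [-3 -2 -3 -2  0  1  0 -3 -2 -1  0 -1  0 -5 -5 -6 -7 -6 -5 -3 -4  0  3  1
   1  4  2 -6 -8 -7 -8 -8]
 [ 0  0  0  0 -1 -2 -3 -4 -2 -4 -1  3  2 -2 -6 -6 -6 -6 -5 -2 -2 -1  1  3
   2  2  2 -2 -6 -6 -8 -7]
 [-3 -5 -5 -6 -6 -5 -7 -6  1  2  0  2  3  1 -2 -7 -6 -7 -5 -2 -2  0  0  2
   2  0  3  0 -7 -6 -6 -6]
 [-6 -7 -6 -6 -6 -5 -6 -1  2  3  4  1  1  4  2 -6 -7 -7 -6 -4  0 -2 -2 -1
   0  1 -1 -6 -7 -7 -8 -6]
 [-3 -6 -6 -7 -7 -6 -4  0  1  3  3  3  2  1  3 -5 -7 -7 -7 -3 -1 -2 -2 -1
   0 -5 -6 -7 -6 -7 -7 -8]
 [-1 -6 -7 -7 -8 -5 -7 -6  0 -1  0  1  1  2 -1 -7 -7 -7 -6 -1 -1  0 -1  0
   1 -5 -7 -7 -6 -8 -7 -7]
 [ 0 -3 -6 -7 -9 -7 -5 -5 -5 -4 -1 -2 -1 -3 -3 -6 -6 -7 -7 -4  0 -1 -1 -3
  -2 -4 -4 -7 -6 -7 -6 -6]
 [ 1  0 -6 -6 -8 -7 -6 -6 -7 -5 -5 -5 -4 -2 -5 -6 -5 -3 -4 -2 -2 -2 -2 -1
  -1 -3 -3 -7 -6 -7 -7 -7]]
[[[327.85, 186.04]], [[334.61, 186.23]]]
[[[315.03, 188.27]], [[321.84, 188.46]]]
```

```bash
python3 go.py .5033 -.0408 .163 117
python3 -m pendant '{"delta_pos":[[0,0.15,0.5],[0,0,0.5],[0,0,0.5],[0,0,0.3],[0,0,0]],"dr":[[0,0,-0.18],[0,0,0],[0,0,0],[0,0,0],[0,0,0]]}' >/dev/null
python3 go.py .5033 -.0408 .158 117
```

```text
t 11.8 tcp [ 0.5028 -0.0416  0.1842] yaw 115.94 z [-0.001  0.    -1.   ] F [-0.3  0.7 -1.1] w 0.273 gf 59.1 j6 -0.65
tool cm [0.05 0.08 2.12]
dr z units -0.17666666666666667
t 12.3 tcp [ 0.504  -0.0414  0.1658] yaw 116.99 z [-0.001  0.    -1.   ] F [ 0.3  0.5 -0.6] w 0.271 gf 59.1 j6 -0.67
tool cm [ 0.08 -0.03  0.78]
dr z units -0.0016666666666666668
```

```bash

python3 -m pendant '{"delta_pos":[[0.08,-0.03,0.2],[0,0,0.2],[0,0,0.1],[0,0,0.1],[0,0,0]],"dr":[[0,0,0],[0,0,0],[0,0,0],[0,0,0],[0,0,0]]}' >/dev/null
python3 go.py
python3 -m pendant '{"delta_pos":[[0,0,0.1],[0,0,0.1],[0,0,0.0],[0,0,0],[0,0,0]],"dr":[[0,0,0],[0,0,0],[0,0,0],[0,0,0],[0,0,0]]}' >/dev/null
python3 go.py
```

```text
t 12.8 tcp [ 0.5035 -0.0409  0.1603] yaw 117.0 z [-0. -0. -1.] F [-1.2 -0.4  0.4] w 0.269 gf 59.5 j6 -0.67
t 13.3 tcp [ 0.5035 -0.0409  0.1582] yaw 117.0 z [-0. -0. -1.] F [-1.3 -2.2 -1.1] w 0.269 gf 59.3 j6 -0.67
```

```bash

python3 -m pendant '{"delta_pos":[[0,0,0.1],[0,0,0],[0,0,0.0],[0,0,0],[0,0,0]],"dr":[[0,0,0],[0,0,-0.5],[0,0,-0.5],[0,0,-0.5],[0,0,-0.5]]}' >/dev/null
python3 go.py; python3 -c "
from plant import env;print(env.state()['ft_torque'].round(3))"
python3 -m pendant '{"delta_pos":[[0,0,0],[0,0,0],[0,0,0.0],[0,0,0],[0,0,0]],"dr":[[0,0,-0.5],[0,0,-0.5],[0,0,-0.5],[0,0,-0.5],[0,0,-0.5]]}' >/dev/null
python3 go.py; python3 -c "
from plant import env;print(env.state()['ft_torque'].round(3))"
```

```text
t 13.8 tcp [ 0.5035 -0.041   0.1572] yaw 129.12 z [-0. -0. -1.] F [-2.8 -3.1 -1. ] w 0.267 gf 59.4 j6 -0.88
[-0.906  0.716  0.018]
t 14.3 tcp [ 0.5033 -0.0414  0.1572] yaw 144.13 z [-0.001 -0.001 -1.   ] F [-4.9 -6.6  0.1] w 0.268 gf 59.5 j6 -1.14
[-1.871  1.063 -0.093]
```

```bash

python3 -m pendant '{"delta_pos":[[0,-0.1,0],[0,0,0],[0,0,0.0],[0,0,0],[0,0,0]],"dr":[[0,0,0],[0,0,-0.5],[0,0,-0.5],[0,0,-0.5],[0,0,-0.5]]}' >/dev/null
python3 go.py; python3 -c "
from plant import env;print(env.state()['ft_torque'].round(3))"
python3 -m pendant '{"delta_pos":[[0,0,0],[0,0,0],[0,0,0.0],[0,0,0],[0,0,0]],"dr":[[0,0,-0.5],[0,0,-0.5],[0,0,-0.5],[0,0,-0.5],[0,0,-0.5]]}' >/dev/null
python3 go.py; python3 -c "
from plant import env;print(env.state()['ft_torque'].round(3))"
```

```text
t 14.8 tcp [ 0.5029 -0.0422  0.1572] yaw 156.11 z [-0.    -0.001 -1.   ] F [-4.  -7.8 -0.5] w 0.27 gf 59.4 j6 -1.35
[-1.933  0.862 -0.065]
t 15.3 tcp [ 0.503  -0.0425  0.1573] yaw 171.11 z [-0.    -0.001 -1.   ] F [-3.9 -9.1 -0.1] w 0.271 gf 59.3 j6 -1.62
[-2.537  0.942 -0.108]
```

```bash

python3 -m pendant '{"delta_pos":[[0,-0.12,0],[0,0,0],[0,0,0.0],[0,0,0],[0,0,0]],"dr":[[0,0,0],[0,0,-0.5],[0,0,-0.5],[0,0,-0.5],[0,0,-0.5]]}' >/dev/null
python3 go.py; python3 -c "
from plant import env;print(env.state()['ft_torque'].round(3))"
python3 -m pendant '{"delta_pos":[[0,0,0],[0,0,0],[0,0,0.0],[0,0,0],[0,0,0]],"dr":[[0,0,-0.5],[0,0,-0.5],[0,0,-0.5],[0,0,-0.5],[0,0,-0.5]]}' >/dev/null
python3 go.py; python3 -c "
from plant import env;print(env.state()['ft_torque'].round(3))"
```

```text
t 15.8 tcp [ 0.5029 -0.0435  0.1573] yaw -176.89 z [ 0.    -0.001 -1.   ] F [-2.9 -6.7  1.1] w 0.27 gf 59.4 j6 -1.83
[-2.23   0.731 -0.119]
t 16.3 tcp [ 0.503  -0.0435  0.1573] yaw -161.89 z [ 0.    -0.001 -1.   ] F [-2.3 -6.6 -0.1] w 0.269 gf 59.6 j6 -2.09
[-1.97   0.636 -0.106]
```

```bash

python3 -m pendant '{"delta_pos":[[0,-0.05,0],[0,0,0],[0,0,0.0],[0,0,0],[0,0,0]],"dr":[[0,0,-0.5],[0,0,-0.4],[0,0,-0.3],[0,0,0],[0,0,0]]}' >/dev/null
python3 go.py; python3 -c "
from plant import env;print(env.state()['ft_torque'].round(3))"
python3 -m pendant '{"delta_pos":[[0,0,0],[0,0,0],[0,0,0.0],[0,0,0],[0,0,0]],"dr":[[0,0,-0.3],[0,0,-0.3],[0,0,-0.2],[0,0,0],[0,0,0]]}' >/dev/null
python3 go.py; python3 -c "
from plant import env;print(env.state()['ft_torque'].round(3))"
```

```text
t 16.8 tcp [ 0.5032 -0.0438  0.1573] yaw -154.81 z [ 0.    -0.001 -1.   ] F [-2.  -5.6  0.2] w 0.269 gf 59.6 j6 -2.21
[-1.631  0.612 -0.048]
t 17.3 tcp [ 0.5032 -0.0439  0.1573] yaw -150.01 z [ 0.    -0.001 -1.   ] F [-0.7 -7.1 -0.6] w 0.271 gf 59.5 j6 -2.3
[-1.882  0.605 -0.054]
```

```bash

for i in 1 2; do python3 -m pendant '{"delta_pos":[[0,0,0],[0,0,0],[0,0,0.0],[0,0,0],[0,0,0]],"dr":[[0,0,-0.25],[0,0,-0.25],[0,0,0],[0,0,0],[0,0,0]]}' >/dev/null
python3 go.py; python3 -c "
from plant import env;print(env.state()['ft_torque'].round(3))"; done
```

```text
t 17.8 tcp [ 0.5033 -0.0438  0.1573] yaw -147.02 z [ 0.001 -0.001 -1.   ] F [-0.9 -5.5 -0.7] w 0.271 gf 59.5 j6 -2.35
[-1.543  0.353 -0.075]
t 18.3 tcp [ 0.5033 -0.0438  0.1573] yaw -144.02 z [ 0.001 -0.001 -1.   ] F [-2.6 -5.9 -1. ] w 0.27 gf 59.5 j6 -2.4
[-1.572  0.331 -0.105]
```

```bash

for i in 1 2; do python3 -m pendant '{"delta_pos":[[0,0,0],[0,0,0],[0,0,0.0],[0,0,0],[0,0,0]],"dr":[[0,0,-0.25],[0,0,-0.25],[0,0,0],[0,0,0],[0,0,0]]}' >/dev/null
python3 go.py; python3 -c "
from plant import env;print(env.state()['ft_torque'].round(3))"; done
```

```text
t 18.8 tcp [ 0.5033 -0.0439  0.1573] yaw -141.02 z [ 0.001 -0.001 -1.   ] F [-1.5 -5.5 -0. ] w 0.27 gf 59.6 j6 -2.46
[-1.608  0.31  -0.071]
t 19.3 tcp [ 0.5033 -0.0438  0.1573] yaw -138.02 z [ 0.001 -0.001 -1.   ] F [-1.4 -4.9 -0. ] w 0.266 gf 59.6 j6 -2.51
[-1.58   0.348 -0.062]
```

```bash

python3 -m pendant '{"delta_pos":[[0,0,-0.5],[0,0,-1],[0,0,-1],[0,0,-1],[0,0,0]],"dr":[[0,0,0],[0,0,0],[0,0,0],[0,0,0],[0,0,0]]}' >/dev/null
python3 go.py
python3 - <<'E'
from h import *
for i in range(1): cv2.imwrite("pics/side3.png",env.capture("side")[:,:,::-1])
a=cv2.imread("pics/side0.png")[175:205,300:345];b=cv2.imread("pics/side3.png")[140:205,300:345]
cv2.imwrite("pics/c6.png",np.hstack([cv2.resize(a,(390,260),interpolation=3),np.zeros((260,10,3),np.uint8),cv2.resize(b,(390,563),interpolation=3)[303:563],]))
g=cv2.cvtColor(cv2.imread("pics/side3.png"),cv2.COLOR_BGR2GRAY);print(g[166:192,322:342])
s=env.state();p=s["tcp_pos"];print(proj("side",[p-[0,0,.0843],p-[0,0,.03]]))
E
```

```text
t 19.8 tcp [ 0.504  -0.0434  0.1941] yaw -138.0 z [ 0.003 -0.    -1.   ] F [ 0.1 -0.  -2.1] w 0.269 gf 59.6 j6 -2.51
[[ 39  40  40  40  41  39  60  74  71  71  72  70  74  72  73  76 106 142
  152 152]
 [ 40  43  41  40  40  39  43  75  77  74  89  99  80  76  77  74  81 125
  149 153]
 [ 42  41  40  42  40  39  40  65  74  77  91 105  85  79  78  75  75 102
  138 153]
 [ 40  43  42  40  40  39  41  53  73  77  91 106  85  77  77  76  74  80
  125 148]
 [ 40  41  38  42  39  40  41  43  73  76  92 107  85  80  79  79  75  74
  100 135]
 [ 43  40  42  40  40  38  41  41  58  75  93 106  84  78  78  79  78  76
   77 122]
 [ 42  41  40  42  38  42  41  43  51  73  92 107  83  77  76  77  78  77
   73  97]
 [ 44  45  41  42  39  43  41  42  45  74  93  97  76  76  76  77  79  77
   72  72]
 [ 40  42  45  42  43  44  43  42  44  72  93  94  76  77  78  79  78  78
   74  73]
 [ 42  41  42  41  43  41  41  42  46  74  95  94  74  78  80  82  79  79
   77  75]
 [ 44  42  44  46  42  43  46  40  50  80 102  93  77  77  75  77  79  78
   76  74]
 [ 55  60  71  71  71  71  74  72  73  97 103  9
[... 586 characters left out ...]
13 116 118 126 132 133 134 135 107
  106  90]
 [ 96  98  99 106 116 118 134 132 132 132 133 133 138 140 138 139 140 136
  108  95]
 [115 123 129 131 134 135 100 113 130 130 127 117 132 140 141 139 139 140
  120 102]
 [135 135 135 136 110  81  58  65  91 127 132 130 120 135 139 140 140 139
  136 113]
 [138 138 135 134 132  65  44  46  54 110 116 122 104 115 140 140 141 140
  140 127]
 [137 137 137 135 136  68  45  46  45  71  92 102 116 116 137 141 141 140
  140 138]
 [124 136 137 135 135  66  45  45  46  49  82 111 134 121 124 125 141 141
  141 140]
 [113 134 138 137 137  68  45  46  45  45  57 128 139 137 123 121 126 126
  139 140]]
[[331.61304365 178.50436828]
 [332.03726725 165.43890969]]
```

View pics/c6.png

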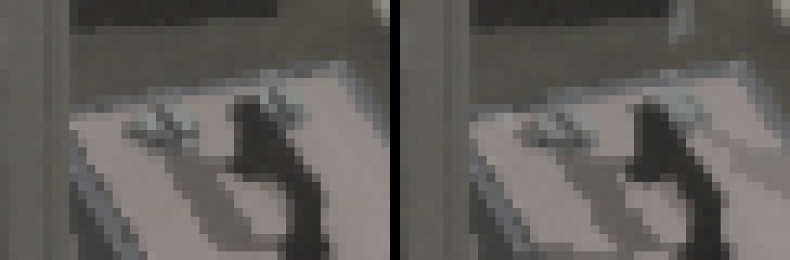

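```bash

python3 -m pendant '{"delta_pos":[[1.5,-1.5,0],[2.2,-2.5,0],[2.2,-2.5,0],[2.2,-2.5,0],[2,-2.2,0]],"dr":[[0,0,0],[0,0,1],[0,0,1],[0,0,1],[0,0,1]]}' >/dev/null
python3 -m pendant '{"delta_pos":[[0,0,0],[0,0,0],[0,0,0],[0,0,0],[0,0,0]],"dr":[[0,0,1],[0,0,1],[0,0,1],[0,0,1],[0,0,1]]}' >/dev/null
python3 go.py
python3 - <<'E'
from h import *
cv2.imwrite("pics/top3.png",env.capture("top")[:,:,::-1]); cv2.imwrite("pics/side4.png",env.capture("side")[:,:,::-1])
a=cv2.imread("pics/top3.png")[180:225,325:385]
cv2.imwrite("pics/c7.png",cv2.resize(a,(780,585),interpolation=3))
E
```

```text
t 20.85 tcp [ 0.4831 -0.1917  0.1919] yaw 167.74 z [-0.  0. -1.] F [ 0.8 -0.1 -0.6] w 0.269 gf 59.6 j6 -1.85
```

View pics/c7.png

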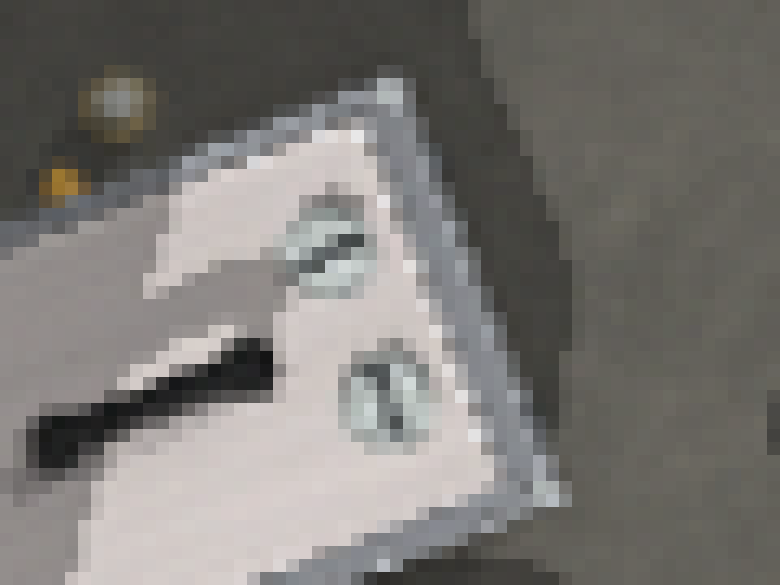

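The right head's slot now runs across the panel (crop (385,400)). The left slot at (330,255) is still locked. I'll measure both angles.

```bash
cat > slot.py <<'E'
import sys
from h import *
t=cv2.imread(sys.argv[1])
u=up(t,345,375,182,222);g=cv2.cvtColor(u,cv2.COLOR_BGR2GRAY).astype(float)
yy,xx=np.mgrid[:g.shape[0],:g.shape[1]]
for nm,p in(("L",[.5508,-.0239]),("R",[.5041,-.0418])):
    c=(proj("top",[*p,.077])[0]-[345,182]+.5)*F-.5
    q=(np.hypot(xx-c[0],yy-c[1])<21)
    W=np.clip(150-g,0,None)[q];P=np.c_[xx[q],yy[q]];W=np.where(W>20,W,0)
    mu=(P*W[:,None]).sum(0)/W.sum();C=np.cov(P.T,aweights=W);e=np.linalg.eigh(C)[1][:,1]
    a=cast("top",px([mu+20*e,mu-20*e,mu],345,182),.074);d=a[0]-a[1]
    print(nm,"slot ang",(np.rad2deg(np.arctan2(d[1],d[0]))+69)%180,"deg rel panel; mid",a[2].round(4))
E
python3 slot.py pics/top3.png; python3 go.py .5497 -.0230 .19 118
```

```text
L slot ang 7.842833920794163 deg rel panel; mid [ 0.5521 -0.0229  0.074 ]
R slot ang 85.75490743657451 deg rel panel; mid [ 0.504  -0.0393  0.074 ]
t 20.95 tcp [ 0.4831 -0.1917  0.192 ] yaw 167.88 z [-0.  0. -1.] F [-0.4 -0.7 -1. ] w 0.269 gf 59.6 j6 -1.85
tool cm [-2.97 17.89  0.2 ]
dr z units 8.313333333333334
```

```bash

python3 -m pendant '{"delta_pos":[[0,0,0],[0,0,0],[0,0,0],[0,0,0],[0,0,0]],"dr":[[0,0,1],[0,0,1],[0,0,1],[0,0,1],[0,0,1]]}' >/dev/null
python3 -m pendant '{"delta_pos":[[0,0,0],[0,0,0],[0,0,0],[0,0,0],[0,0,0]],"dr":[[0,0,1],[0,0,1],[0,0,1],[0,0,0.28],[0,0,0]]}' >/dev/null
python3 go.py .550 -.0255 .167 118
```

```text
t 21.95 tcp [ 0.4832 -0.1918  0.1921] yaw 118.5 z [-0.  0. -1.] F [ 0.2  0.5 -1.1] w 0.269 gf 59.6 j6 -0.99
tool cm [11.43 13.8   2.51]
dr z units 0.08333333333333333
```

```bash

python3 -m pendant '{"delta_pos":[[1.5,1.8,0],[2.5,3,0],[2.5,3,0],[2.5,3,0],[2,2.5,0]],"dr":[[0,0,0],[0,0,0],[0,0,0],[0,0,0],[0,0,0]]}' >/dev/null
python3 -m pendant '{"delta_pos":[[0.43,0.5,0],[0,0,0],[0,0,1],[0,0,1],[0,0,0.4]],"dr":[[0,0,0],[0,0,0],[0,0,0],[0,0,0],[0,0,0]]}' >/dev/null
python3 -m pendant '{"delta_pos":[[0,0,0],[0,0,0],[0,0,0],[0,0,0],[0,0,0]],"dr":[[0,0,0],[0,0,0],[0,0,0],[0,0,0],[0,0,0]]}' >/dev/null
python3 go.py .550 -.0255 .157 118
```

```text
t 23.45 tcp [ 0.5507 -0.0257  0.1685] yaw 118.32 z [ 0. -0. -1.] F [-0.2  0.3 -1.1] w 0.274 gf 59.6 j6 -0.65
tool cm [ 0.05 -0.05  1.15]
dr z units 0.05333333333333334
```

```bash

python3 -m pendant '{"delta_pos":[[0.05,-0.05,0.3],[0,0,0.3],[0,0,0.2],[0,0,0.1],[0,0,0]],"dr":[[0,0,0],[0,0,0],[0,0,0],[0,0,0],[0,0,0]]}' >/dev/null
python3 go.py
python3 -m pendant '{"delta_pos":[[0,0,0.15],[0,0,0.1],[0,0,0.0],[0,0,0],[0,0,0]],"dr":[[0,0,0],[0,0,0],[0,0,0],[0,0,0],[0,0,0]]}' >/dev/null
python3 go.py
```

```text
t 23.95 tcp [ 0.5501 -0.0255  0.1592] yaw 118.32 z [ 0.  0. -1.] F [ 1.9  1.7 -1.5] w 0.274 gf 59.5 j6 -0.65
t 24.45 tcp [ 0.5499 -0.0256  0.1568] yaw 118.32 z [ 0. -0. -1.] F [ 2.2  1.4 -0.6] w 0.267 gf 59.7 j6 -0.65
```

```bash

python3 -m pendant '{"delta_pos":[[0,0.05,0],[0,0,0],[0,0,0.0],[0,0,0],[0,0,0]],"dr":[[0,0,-0.6],[0,0,-0.6],[0,0,-0.6],[0,0,-0.6],[0,0,-0.6]]}' >/dev/null
python3 go.py; python3 -c "
from plant import env;print(env.state()['ft_torque'].round(3))"
python3 -m pendant '{"delta_pos":[[0,0,0],[0,0,0],[0,0,0.0],[0,0,0],[0,0,0]],"dr":[[0,0,-0.6],[0,0,-0.6],[0,0,-0.6],[0,0,-0.6],[0,0,-0.6]]}' >/dev/null
python3 go.py; python3 -c "
from plant import env;print(env.state()['ft_torque'].round(3))"
```

```text
t 24.95 tcp [ 0.5502 -0.0252  0.1567] yaw 136.46 z [-0.  0. -1.] F [ 1.6  2.3 -1.2] w 0.27 gf 59.7 j6 -0.97
[ 0.469 -0.523 -0.046]
t 25.45 tcp [ 0.5501 -0.0253  0.1567] yaw 154.46 z [-0.  0. -1.] F [ 1.2  0.5 -0.3] w 0.27 gf 59.8 j6 -1.28
[ 0.291 -0.461 -0.074]
```

Small forces and the blade is turning, so I'll continue.

```bash

python3 -m pendant '{"delta_pos":[[0,0,0],[0,0,0],[0,0,0.0],[0,0,0],[0,0,0]],"dr":[[0,0,-0.6],[0,0,-0.6],[0,0,-0.6],[0,0,-0.6],[0,0,-0.6]]}' >/dev/null
python3 go.py
python3 -m pendant '{"delta_pos":[[0,0,0],[0,0,0],[0,0,0.0],[0,0,0],[0,0,0]],"dr":[[0,0,-0.6],[0,0,-0.6],[0,0,-0.6],[0,0,-0.6],[0,0,-0.6]]}' >/dev/null
python3 go.py
python3 -m pendant '{"delta_pos":[[0,0,0],[0,0,0],[0,0,0.0],[0,0,0],[0,0,0]],"dr":[[0,0,-0.6],[0,0,-0.5],[0,0,-0.5],[0,0,-0.5],[0,0,0]]}' >/dev/null
python3 go.py; python3 -c "
from plant import env;print(env.state()['ft_torque'].round(3))"
```

```text
t 25.95 tcp [ 0.5501 -0.0253  0.1567] yaw 172.46 z [-0. -0. -1.] F [ 1.7  1.5 -0.7] w 0.271 gf 59.7 j6 -1.59
t 26.45 tcp [ 0.5501 -0.0254  0.1567] yaw -169.54 z [-0. -0. -1.] F [ 0.8  0.1 -0.1] w 0.265 gf 59.7 j6 -1.91
t 26.95 tcp [ 0.5502 -0.0255  0.1567] yaw -157.03 z [-0. -0. -1.] F [ 2.3  0.1 -1.3] w 0.272 gf 59.7 j6 -2.13
[-0.081 -0.516 -0.069]
```

```bash

python3 -m pendant '{"delta_pos":[[0,0,0],[0,0,0],[0,0,0.0],[0,0,0],[0,0,0]],"dr":[[0,0,-0.5],[0,0,-0.4],[0,0,-0.4],[0,0,-0.4],[0,0,0]]}' >/dev/null
python3 go.py;python3 -c "
from plant import env;print(env.state()['ft_torque'].round(3))"
python3 -m pendant '{"delta_pos":[[0,0,0],[0,0,0],[0,0,0.0],[0,0,0],[0,0,0]],"dr":[[0,0,-0.4],[0,0,-0.4],[0,0,-0.4],[0,0,-0.3],[0,0,0]]}' >/dev/null
python3 go.py; python3 -c "
from plant import env;print(env.state()['ft_torque'].round(3))"
```

```text
t 27.45 tcp [ 0.5503 -0.0254  0.1567] yaw -146.93 z [-0. -0. -1.] F [ 0.6 -0.7 -0.9] w 0.265 gf 59.6 j6 -2.3
[-0.117 -0.519 -0.114]
t 27.95 tcp [ 0.5503 -0.0254  0.1568] yaw -137.97 z [-0. -0. -1.] F [ 2.  -0.5 -1.5] w 0.269 gf 59.6 j6 -2.46
[-0.173 -0.59  -0.066]
```

```bash

python3 -m pendant '{"delta_pos":[[0,0,-0.5],[0,0,-1.5],[0,0,-2],[0,0,-2],[0,0,-1.3]],"dr":[[0,0,0],[0,0,0],[0,0,0],[0,0,0],[0,0,0]]}' >/dev/null
python3 go.py .4198 .353 .23
```

```text
t 28.45 tcp [ 0.5502 -0.0253  0.2313] yaw -137.99 z [ 0. -0. -1.] F [ 1.  -0.2 -1.1] w 0.269 gf 59.8 j6 -2.46
tool cm [-15.63  36.83   0.13]
```

```bash

python3 -m pendant '{"delta_pos":[[-0.8,2,0],[-1.3,3,0],[-1.3,3,0],[-1.3,3,0],[-1.3,3,0]],"dr":[[0,0,0],[0,0,0],[0,0,0],[0,0,0],[0,0,0]]}' >/dev/null
python3 -m pendant '{"delta_pos":[[-1.3,3,0],[-1.3,3,0],[-1.3,3,0],[-1.3,3,0],[-1.3,3,0]],"dr":[[0,0,0],[0,0,0],[0,0,0],[0,0,0],[0,0,0]]}' >/dev/null
python3 -m pendant '{"delta_pos":[[-1.3,3,0],[-1.2,3,0],[-0.6,1.8,0],[0,0,0],[0,0,0]],"dr":[[0,0,0],[0,0,0],[0,0,0],[0,0,0],[0,0,0]]}' >/dev/null
python3 -m pendant '{"delta_pos":[[0,0,0],[0,0,0],[0,0,0],[0,0,0],[0,0,0]],"dr":[[0,0,0],[0,0,0],[0,0,0],[0,0,0],[0,0,0]]}' >/dev/null
python3 go.py .4198 .353 .17
python3 - <<'E'
from h import *
cv2.imwrite("pics/top5.png",env.capture("top")[:,:,::-1]); cv2.imwrite("pics/side5.png",env.capture("side")[:,:,::-1])
s=env.state();p=s["tcp_pos"]
print(proj("side",[p-[0,0,.0843],p-[0,0,.05],p-[0,0,.025]]))
g=cv2.cvtColor(cv2.imread("pics/side5.png"),cv2.COLOR_BGR2GRAY)
r=int(proj("side",p-[0,0,.0843])[0,1]);print(r);print(g[r-20:r+3,346:376])
E
python3 slot.py pics/top5.png
```

```text
t 30.45 tcp [0.4194 0.3521 0.2298] yaw -137.91 z [-0.  0. -1.] F [-0.5 -0.3 -1.4] w 0.27 gf 59.8 j6 -1.72
tool cm [-0.09  0.04  5.98]
[[361.06074688 241.34188634]
 [361.96170771 231.58944927]
 [362.63974087 224.25008942]]
241
[[ 35  56  59  58  61  58  58  58  59  59  59  40  29  25  23  29  28  29
   30  26  27  28  27  98 152 163 167 168 166 169]
 [ 54  59  59  59  58  57  60  58  61  58  59  43  27  25  24  24  26  28
   30  29  28  27  29 123 150 159 165 169 169 170]
 [ 59  59  60  60  59  58  60  62  54  47  42  33  28  25  26  25  26  29
   29  26  29  31  28  94 110 117 120 121 120 119]
 [ 59  60  63  51  50  46  43  45  45  43  42  33  28  26  25  24  25  28
   28  33  34  39  32  65  92 101 104 104 103 103]
 [ 42  46  46  46  44  41  43  42  43  43  41  41  30  28  27  27  25  29
   30  40  39  36  31  46  85  95 104 103 102 101]
 [ 41  43  40  44  40  40  37  43  39  42  41  40  37  33  24  26  26  28
   29  31  30  32  37  38  62  89 101 102 102 102]
 [ 39  42  42  40  40  40  38  41  40  40  39  40  40  37  37  52  47  37
   35  31  40  37  36  36  43  84  98 105 105 103]
[... 1447 characters left out ...]
95
   56  47  49  50  51  50  50  49  48  49  49  48]
 [ 85  85  79  86 105 128 136 141 126  61  49  48  49  48  75 104 107  82
   54  49  51  50  47  50  49  51  47  48  50  50]
 [ 72  72  69  70  82  90 106 126  92  67  69  70  71  72  91 107 104  93
   77  73  54  50  51  51  49  49  50  48  48  50]
 [ 58  60  57  63  69  73  77  84  70  73  75  77  77  75  92 111  89  81
   77  78  74  72  71  71  74  75  76  73  72  72]
 [ 59  52  48  50  59  71  70  71  72  73  78  76  75  75  80  86  81  76
   77  75  77  77  77  80  78  80  79  77  78  77]]
L slot ang 64.4416615317723 deg rel panel; mid [ 0.5531 -0.0302  0.074 ]
R slot ang 87.6675043086492 deg rel panel; mid [ 0.5077 -0.0488  0.074 ]
```

```bash
python3 - <<'E'
from h import *
t=cv2.imread("pics/top5.png")
u=up(t,345,375,182,222);b_,g_,r_=[u[:,:,i].astype(float) for i in range(3)]
mk=((g_-r_)>2).astype(np.uint8)*255;mk=cv2.morphologyEx(mk,cv2.MORPH_CLOSE,np.ones((17,17)))
n,l,st,ce=cv2.connectedComponentsWithStats(mk)
for i in range(1,n):
    if st[i,4]>600: print(st[i],cast("top",px(ce[i],345,182),.077).round(4))
g=cv2.cvtColor(t,cv2.COLOR_BGR2GRAY);print(g[192:217,344:366])
print(cv2.cvtColor(cv2.imread("pics/top3.png"),cv2.COLOR_BGR2GRAY)[192:217,344:366])
E
```

```text
[   0   29   91   46 1278] [[ 0.5947 -0.0212  0.077 ]]
[  35  109   58   57 2448] [[ 0.5527 -0.0313  0.077 ]]
[  70  200   56   57 2320] [[ 0.5063 -0.0489  0.077 ]]
[  84  220  104  100 1449] [[ 0.4775 -0.075   0.077 ]]
[[134 184 207 206 204 205 201 200 199 200 201 204 223 177  92  60  66  66
   65  68  67  67]
 [207 204 201 200 199 199 199 201 201 200 202 203 208 159  83  57  64  66
   68  72  70  69]
 [199 198 197 198 199 199 201 199 198 157 180 200 203 189 136  79  64  64
   67  68  68  68]
 [198 199 198 199 198 200 200 164 133 125 129 131 185 225 183  98  63  64
   64  68  69  68]
 [199 200 198 199 201 203 182 147 103 169 164 138 183 204 150 101  74  63
   66  67  66  68]
 [198 200 202 197 195 196 170 139  95 171 204 172 178 199 186 169 105  61
   66  67  68  66]
 [201 196 197 156 133 151 197 218 138 140 190 210 200 200 216 176  95  61
   65  68  67  64]
 [197 158 135 138 138 172 191 196 136  78 172 208 191 194 204 156 132  93
   65  67  69  67]
 [135 138 139 140 139 134 139 182 186 119 167 187 195 202 204 199 173 106
   63  66  67  66]
 [140 139 140 139 138 146 133 170 200 141 1
[... 3071 characters left out ...]
1 178 214 144 174 204 173 141
  136 139 124  80]
 [ 94 113 182 199 200 201 201 153 180 187 119 162 198 174 177 196 224 169
  133 137 161 108]
 [207 203 202 201 202 204 201 169 185 208 130 126 189 192 196 200 204 138
  122 136 141  92]
 [201 200 202 205 206 206 206 178 191 199 134  80 171 198 202 204 205 193
  150 134 140 123]
 [204 205 204 205 204 203 203 200 167 162 172 125 155 168 196 208 207 226
  171 133 137 151]
 [204 205 204 203 201 203 204 205 206 181 184 190 174 198 208 207 204 206
  146 125 138 140]
 [203 203 202 202 204 205 207 206 207 209 210 211 211 207 205 201 202 204
  196 154 136 137]
 [203 204 205 205 207 208 208 209 210 210 209 206 206 203 202 200 201 204
  205 145 126 134]]
```

```bash
python3 - <<'E'
from h import *
im=cv2.imread("pics/side5.png");x0,y0=306,174
u=up(im,x0,346,y0,200);b,g,r=[u[:,:,i].astype(float) for i in range(3)]
mk=((g-r)>2).astype(np.uint8)*255;mk=cv2.morphologyEx(mk,cv2.MORPH_CLOSE,np.ones((13,13)))
n,l,st,ce=cv2.connectedComponentsWithStats(mk)
for i in range(1,n):
    if st[i,4]>300: print(st[i],px(ce[i],x0,y0).round(2))
print("pred (orig bias L +.76,+.7)",proj("side",[[.5527,-.0313,.077],[.5527,-.0313,.085],[.5063,-.0489,.077]]).round(2))
t=cv2.imread("pics/top5.png");x0,y0=305,180;u=up(t,x0,375,y0,240);g=cv2.cvtColor(u,cv2.COLOR_BGR2GRAY)
m=cv2.morphologyEx(((g>165)*255).astype(np.uint8),cv2.MORPH_OPEN,np.ones((9,9)))
print("panel",rect("top",m,x0,y0,.069)[0])
E
python3 go.py .4198 .353 .17
```

```text
[ 186   76   45   39 1007] [331.56 185.55]
[  75   97   52   35 1207] [318.31 187.74]
pred (orig bias L +.76,+.7) [[318.   187.28]
 [318.02 185.43]
 [330.66 185.11]]
panel ((509.6482849121094, 12.010009765625), (125.78681945800781, 167.2222137451172), 20.41130828857422)
t 30.55 tcp [0.4193 0.3522 0.2298] yaw -137.89 z [ 0. -0. -1.] F [-0.1 -1.2 -0.5] w 0.275 gf 59.8 j6 -1.72
tool cm [-0.09  0.02  5.98]
```

```bash

python3 -m pendant '{"delta_pos":[[-0.09,0.02,1.5],[0,0,2],[0,0,2],[0,0,1.5],[0,0,1]],"dr":[[0,0,0],[0,0,0],[0,0,0],[0,0,0],[0,0,0]]}' >/dev/null
python3 go.py
python3 -m pendant '{"delta_pos":[[0,0,0.8],[0,0,0.8],[0,0,1],[0,0,1],[0,0,0.5]],"dr":[[0,0,0],[0,0,0],[0,0,0],[0,0,0],[0,0,0]]}' >/dev/null
python3 go.py .4202 .3525 .0868
```

```text
t 31.05 tcp [0.4194 0.3528 0.1487] yaw -137.88 z [-0.001 -0.001 -1.   ] F [ 0.2 -0.2 -1.9] w 0.267 gf 59.8 j6 -1.72
t 31.55 tcp [0.4196 0.3529 0.1078] yaw -137.89 z [-0.001 -0.    -1.   ] F [-0.2 -0.4 -0.3] w 0.272 gf 59.8 j6 -1.72
tool cm [-0.02 -0.07  2.1 ]
```

```bash

python3 -m pendant '{"delta_pos":[[0,0,0.8],[0,0,0.7],[0,0,0.3],[0,0,0.1],[0,0,0]],"dr":[[0,0,0],[0,0,0],[0,0,0],[0,0,0],[0,0,0]]}' >/dev/null
python3 go.py .4202 .3525 .0864
python3 -m pendant '{"delta_pos":[[0,0,0.05],[0,0,0],[0,0,0],[0,0,0],[0,0,0]],"dr":[[0,0,0],[0,0,0],[0,0,0],[0,0,0],[0,0,0]]}' >/dev/null
python3 go.py .4202 .3525 .0864
```

```text
t 32.05 tcp [0.4199 0.3531 0.0898] yaw -137.88 z [ 0.  0. -1.] F [-0.2 -0.4 -0.9] w 0.27 gf 59.8 j6 -1.72
tool cm [ 0.02 -0.07  0.34]
t 32.55 tcp [0.4198 0.3531 0.0894] yaw -137.88 z [ 0.  0. -1.] F [ 0.3 -1.2 -0.7] w 0.267 gf 59.8 j6 -1.72
tool cm [ 0.01 -0.07  0.3 ]
```

```bash

python3 -m pendant '{"delta_pos":[[0,0,0.1],[0,0,0.1],[0,0,0.05],[0,0,0],[0,0,0]],"dr":[[0,0,0],[0,0,0],[0,0,0],[0,0,0],[0,0,0]]}' >/dev/null
python3 go.py .4202 .3525 .0864
python3 -m pendant '{"delta_pos":[[0,0,0],[0,0,0],[0,0,0],[0,0,0],[0,0,0]],"dr":[[0,0,0],[0,0,0],[0,0,0],[0,0,0],[0,0,0]]}' 1 >/dev/null
python3 -m pendant '{"delta_pos":[[0,0,0],[0,0,-1],[0,0,-2.5],[0,0,-3],[0,0,-3]],"dr":[[0,0,0],[0,0,0],[0,0,0],[0,0,0],[0,0,0]]}' >/dev/null
python3 go.py .511 .0165 .17 201
```

```text
t 33.05 tcp [0.4198 0.3531 0.0867] yaw -137.88 z [-0. -0. -1.] F [ 0.   0.2 -1.3] w 0.271 gf 59.8 j6 -1.72
tool cm [ 0.01 -0.07  0.03]
t 34.05 tcp [0.4196 0.3529 0.1835] yaw -137.88 z [-0. -0. -1.] F [ 0.8  1.  -0.9] w 0.996 gf 0.0 j6 -1.72
tool cm [ 15.78 -31.09   1.35]
dr z units 3.52
```

```bash

for i in 1 2 3; do python3 -m pendant '{"delta_pos":[[0,0,0],[0,0,0],[0,0,0],[0,0,0],[0,0,0]],"dr":[[0,0,1],[0,0,1],[0,0,1],[0,0,1],[0,0,1]]}' >/dev/null; done
python3 -m pendant '{"delta_pos":[[0,0,0],[0,0,0],[0,0,0],[0,0,0],[0,0,0]],"dr":[[0,0,1],[0,0,1],[0,0,1],[0,0,0.6],[0,0,0]]}' >/dev/null
python3 go.py .5053 .0232 .17 111
python3 - <<'E'
from h import *
im=env.capture("top")[:,:,::-1];cv2.imwrite("pics/top6.png",im)
x0,y0=325,200;u=up(im,x0,352,y0,222);g=cv2.cvtColor(u,cv2.COLOR_BGR2GRAY)
m=((g<80)*255).astype(np.uint8)
c,_=cv2.findContours(m,0,1);c=max(c,key=cv2.contourArea);r=cv2.minAreaRect(c);b=cast("top",px(cv2.boxPoints(r),x0,y0),.095)
print("handle",b.mean(0).round(4),b.round(3)[:,:2].tolist())
# driver in block check
g=cv2.cvtColor(cv2.imread("pics/top0.png"),cv2.COLOR_BGR2GRAY)
s=env.capture("side")[:,:,::-1];cv2.imwrite("pics/side6.png",s)
d=cv2.absdiff(cv2.imread("pics/side0.png"),s).max(2)[236:300,345:380];print("side diff near block >40:",(d>40).sum())
print(cv2.cvtColor(s,cv2.COLOR_BGR2GRAY)[239:270:3,350:372])
E
```

```text
t 36.05 tcp [0.4198 0.3531 0.1825] yaw 110.45 z [ 0.  0. -1.] F [0.1 0.1 0.4] w 1.0 gf 0.0 j6 0.23
tool cm [-33.9   -3.52   1.24]
dr z units -0.09166666666666667
handle [0.5059 0.0241 0.095 ] [[0.499, 0.065], [0.528, -0.01], [0.512, -0.016], [0.483, 0.058]]
side diff near block >40: 28
[[ 65  56  63  80  92  54  47  48  49  49  48  47  48  47  48  50  48  50
   51  47  50  49]
 [ 69  72  72  68  49  69  70  71  71  70  51  37  37  43  46  48  50  48
   49  48  50  70]
 [ 47  68  68  73  74  55  36  29  77 134 140 142 143 111  50  34  56  74
   77  77  76  78]
 [ 61  65  73  76  61  32  24  24  25  25  33  45  39  33  27  30  33  69
   73  75  73  78]
 [ 71  73  75  72  54  29  27  22  22  23  27  25  25  26  26  26  56  71
   73  72  73  76]
 [ 59  61  59  59  35  26  22  26  28  26  26  27  27  28  29  29  71  77
   78  78  76  76]
 [ 65  70  91 106  49  25  27  24  26  25  28  29  27  29  29  48 140 151
  144  90  75  75]
 [ 84  97  97  84  40  26  28  27  24  27  25  29  30  28  27  78 141 148
  149 152 115  85]
 [ 42  57  92  97  44  26  21  24  25  25  27  26  27  32  44 123 132 146
  150 148 149 142]
 [ 70  51  58  86  93  73  40  27  24  29  30  30  32  63 115 123 125 126
  126 130 131 148]
 [137  80  59  99 145 151 149 150 149 145 129 127 127 125 121 120 118 115
  114 110 111 111]]
```

```bash

python3 -m pendant '{"delta_pos":[[-2,-0.2,0],[-3,-0.3,0],[-3,-0.3,0],[-3,-0.3,0],[-3,-0.3,0]],"dr":[[0,0,0],[0,0,0],[0,0,0],[0,0,0],[0,0,0]]}' >/dev/null
python3 -m pendant '{"delta_pos":[[-3,-0.3,0],[-3,-0.3,0],[-3,-0.3,0],[-3,-0.3,0],[-3,-0.3,0]],"dr":[[0,0,0],[0,0,0],[0,0,0],[0,0,0],[0,0,0]]}' >/dev/null
python3 -m pendant '{"delta_pos":[[-3,-0.3,0],[-1.5,-0.2,0],[-0.3,-0.1,0],[0,0,0],[0,0,0]],"dr":[[0,0,-0.1],[0,0,0],[0,0,0],[0,0,0],[0,0,0]]}' >/dev/null
python3 -m pendant '{"delta_pos":[[0,0,1],[0,0,1.5],[0,0,1],[0,0,0],[0,0,0]],"dr":[[0,0,0],[0,0,0],[0,0,0],[0,0,0],[0,0,0]]}' >/dev/null
python3 go.py .5057 .0238 .078 111
```

```text
t 38.15 tcp [0.5055 0.0245 0.1467] yaw 111.14 z [-0.001  0.    -1.   ] F [-0.2 -0.2 -0. ] w 1.0 gf 0.0 j6 -0.44
tool cm [-0.07 -0.01  6.87]
dr z units 0.023333333333333334
```

```bash

python3 -m pendant '{"delta_pos":[[-0.07,0,1.5],[0,0,1.8],[0,0,1.8],[0,0,1.2],[0,0,0.55]],"dr":[[0,0,0],[0,0,0],[0,0,0],[0,0,0],[0,0,0]]}' >/dev/null
python3 go.py
for i in 1 2 3; do python3 -m pendant '{"delta_pos":[[0,0,0],[0,0,0],[0,0,0],[0,0,0],[0,0,0]],"dr":[[0,0,0],[0,0,0],[0,0,0],[0,0,0],[0,0,0]]}' -1 90 >/dev/null; done; python3 go.py
```

```text
t 38.65 tcp [0.5058 0.0236 0.0777] yaw 111.12 z [-0.001  0.    -1.   ] F [-0.3 -0.8 -0.2] w 0.997 gf 0.0 j6 -0.44
t 40.15 tcp [0.5059 0.0236 0.0783] yaw 111.12 z [-0. -0. -1.] F [-0.1  0.2  0.3] w -0.001 gf 0.0 j6 -0.44
```

```bash
python3 - <<'E'
from h import *
s=env.capture("side")[:,:,::-1];cv2.imwrite("pics/side7.png",s)
t=env.capture("top")[:,:,::-1];cv2.imwrite("pics/top7.png",t)
a=cv2.resize(s[140:240,280:380],(600,600),interpolation=3)
b=cv2.resize(t[170:250,300:380],(200,200),interpolation=3)
c=np.zeros((600,800,3),np.uint8);c[:,:600]=a;c[:200,600:]=b
b=cv2.resize(cv2.imread("pics/side6.png")[165:225,300:360],(200,200),interpolation=3);c[210:410,600:]=b
cv2.imwrite("pics/c8.png",c)
E
```

```text
(no output)
```

View pics/c8.png

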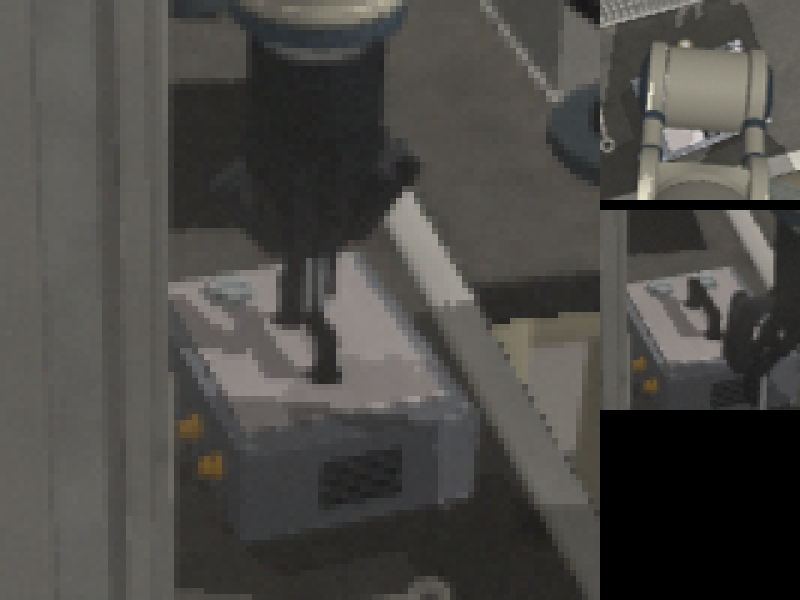

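The panel hasn't moved. The -x foot of the handle is at side (334,203), as before, but the fingers read fully shut at side (331,190). I'll check the geometry against the projections.

```bash
python3 - <<'E'
from h import *
s=env.state();print(s["grip_width"],s["grip_force"],s["tcp_pos"])
p=s["tcp_pos"];ex=np.array([.358,-.934,0]);ey=np.array([.934,.358,0])
for nm,q in(("tcp",p),("pad",p+[0,0,.0187]),("F+y",p+.006*ey),("F-y",p-.006*ey)): print(nm,proj("side",q).round(1))
b=np.array([.5057,.0238,.095])
for nm,q in(("bar",b),("bar+",b+.039*ex+[0,0,.006]),("bar-",b-.039*ex+[0,0,.006]),("foot-",b-.036*ex-[0,0,.026])): print(nm,proj("side",q).round(1))
g=cv2.cvtColor(cv2.imread("pics/side7.png"),cv2.COLOR_BGR2GRAY);print(g[178:206,322:342])
g=cv2.cvtColor(cv2.imread("pics/side6.png"),cv2.COLOR_BGR2GRAY);print(g[178:206,322:342])
E
```

```text
-0.0009134678862375801 0.0 [0.50588064 0.02361272 0.07826665]
tcp [[330.5 195.5]]
pad [[330.7 191.1]]
F+y [[328.9 195.8]]
F-y [[332.1 195.2]]
bar [[330.7 191.6]]
bar+ [[327.  184.6]]
bar- [[334.7 195.9]]
foot- [[334.1 203.1]]
[[ 43  43  43  44  42  39  39  42  40  42  43  41  40  43  44  41  40  43
   43  43]
 [ 45  43  44  43  44  39  40  44  42  44  41  40  41  44  45  41  41  42
   45  59]
 [ 61  47  44  44  44  41  40  45  47  44  40  43  45  45  44  50  68  63
   66  71]
 [ 74  59  47  45  46  44  42  44  45  47  42  43  44  44  58  71  78  80
   77  73]
 [ 74  72  64  54  56  49  45  45  45  46  42  52  52  46  99 133 128 108
   87  79]
 [ 76  74  75  70  72  53  43  45  47  92  60  75  67  50 127 138 142 108
   95  79]
 [ 78  99 100 113 128  71  45  45  53  95  65  80  72  50 131 138 142 121
  109  92]
 [129 132 131 134 102  58  46  44  52  95  65  91  76  61 134 141 142 139
  121 100]
 [138 138 136 137  81  50  45  47  59  94  64  96  73  64 134 141 139 139
  137 106]
 [139 136 137 136  78  48  49  45  60  95  65  94  66  65 134 141 139 140
  140 117]
 [133 138 137 136  88  5
[... 3187 characters left out ...]
  78  46
   51  46]
 [100  93  94  93 103 132 137 136 137 122  81  49  43  43 124 137  70  43
   45  44]
 [101  95  94  91  93 102 133 137 138 133  83  48  43  43 129 118  59  43
   44  41]
 [131 101  96  95  93  94 105 136 138 137  77  46  42  43 112 110  56  43
   42  43]
 [137 102  96  94  93  93  96 104 106  86  50  42  42  41  79  72  48  41
   42  41]
 [139 132 103  94  92  94  94  96  97  68  45  46  40  39  48  53  44  41
   40  41]
 [139 139 134 132 133 131 131 132 134 108  59  39  40  38  64  46  39  40
   41  41]
 [139 140 142 141 140 139 136 139 141 137 131 125 130 113  95  50  37  38
   40  42]
 [140 140 141 141 142 139 139 137 139 142 143 142 141 137 114  54  37  40
   39  40]]
```

```bash

python3 -m pendant '{"delta_pos":[[0,0,0],[0,0,0],[0,0,0],[0,0,0],[0,0,0]],"dr":[[0,0,0],[0,0,0],[0,0,0],[0,0,0],[0,0,0]]}' 1 >/dev/null; python3 go.py
python3 - <<'E'
from h import *
s=env.capture("side")[:,:,::-1];cv2.imwrite("pics/side8.png",s)
print("side0 tcp",proj("side",[[.2648,.5658,.2077],[.2648,.5658,.2207]]))
g0=cv2.cvtColor(cv2.imread("pics/side0.png"),cv2.COLOR_BGR2GRAY);print(g0[262:294:2,425:460])
g=cv2.cvtColor(s,cv2.COLOR_BGR2GRAY);print(g[170:206:2,312:348])
E
```

```text
t 40.75 tcp [0.5059 0.0236 0.0783] yaw 111.12 z [-0.  0. -1.] F [ 1.  -0.2  0.3] w 0.849 gf 0.0 j6 -0.44
side0 tcp [[438.65117718 284.56804259]
 [439.75319605 280.35429859]]
[[49 49 48 48 48 49 50 49 49 49 49 35 29 29 28 35 41 43 42 45 47 33 31 29
  26 31 31 34 36 54 57 58 58 58 58]
 [50 48 48 47 48 47 49 50 49 50 47 33 28 30 30 30 27 28 30 33 31 28 27 27
  27 34 36 32 47 58 60 59 58 59 58]
 [50 47 47 48 49 47 50 47 50 48 36 29 30 28 27 28 28 29 31 28 28 27 27 29
  31 38 42 53 59 58 60 58 60 60 60]
 [49 48 48 47 48 48 50 47 49 46 29 28 28 29 29 29 31 28 28 32 29 27 30 33
  50 57 59 58 59 57 58 59 57 58 60]
 [48 50 47 47 46 48 48 50 49 33 32 30 31 36 36 37 32 26 30 29 30 29 27 35
  59 59 57 60 61 59 59 60 59 57 57]
 [48 49 46 46 47 46 50 50 42 30 31 28 31 28 33 36 37 37 38 32 29 29 33 54
  58 58 57 57 59 60 60 59 58 58 60]
 [50 49 50 49 46 48 47 40 31 30 28 29 31 31 30 27 28 21 29 28 28 30 38 52
  59 58 58 61 58 60 59 58 59 62 63]
 [50 49 48 48 47 47 50 43 32 31 29 30 29 29 31 30 30 30 30 27 31 36 46 56
  60 58 59 58 57 64 64 66 67 66 64]
 [48 49 49 47 47 47 46 50 50 65 52 28 28 27 31
[... 2817 characters left out ...]
  94  94  95 126 100  95 126
  119 112  66  46  47  46 109 138 141 141 141 142 141 139 144 142 142 141]
 [ 97 134 137 136 135 136 134 135 137 131 102  94  93  95 103 134 138 136
  137 122  81  48  43  43 125 137 141 140 142 141 142 142 124 121 122 126]
 [100  97  99 134 135 136 137 138 138 137 132 102  95  94  93  94 105 135
  139 138  78  45  40  41 113 135 136 139 142 141 142 142 144 140 139 125]
 [ 83  99  80  96 133 138 136 139 138 139 140 118  85  78  81  80  93  95
   95  67  43  42  40  41  49 116 137 139 140 141 128 128 125 123 122 122]
 [ 61  77 103 104  92 134 139 139 140 141 127 121 121 120 120 120 119 118
  121 119 111 110 110 111 113 118 120 119 120 122 122 123 122 124 122 124]]
```

```bash
python3 - <<'E'
from h import *
def f(p,yaw,w):
    a=np.deg2rad(yaw);ty=np.array([np.sin(a),-np.cos(a),0])
    for sgn in(1,-1):
        for dz in(0,.013,.03): print(yaw,sgn,dz,proj("side",np.array(p)+sgn*w*ty+[0,0,dz]).round(1))
f([.2648,.5658,.2077],155,.047)
f([.5059,.0236,.0783],111.1,.042)
E
```

```text
155 1 0 [[433.5 299.1]]
155 1 0.013 [[434.6 294.9]]
155 1 0.03 [[436.1 289.2]]
155 -1 0 [[443.4 271.1]]
155 -1 0.013 [[444.5 267. ]]
155 -1 0.03 [[445.9 261.4]]
111.1 1 0 [[319.4 197.5]]
111.1 1 0.013 [[319.4 194.5]]
111.1 1 0.03 [[319.5 190.4]]
111.1 -1 0 [[341.5 193.5]]
111.1 -1 0.013 [[341.6 190.5]]
111.1 -1 0.03 [[341.9 186.4]]
```

The images show the fingertips about 18 mm higher than the TCP I assumed, both here and in the first picture. The fingers closed over the bar. I'll go 15 mm lower and close again while watching the force.

```bash

python3 -m pendant '{"delta_pos":[[0,0,0.4],[0,0,0.4],[0,0,0.4],[0,0,0.3],[0,0,0]],"dr":[[0,0,0],[0,0,0],[0,0,0],[0,0,0],[0,0,0]]}' >/dev/null; python3 go.py
python3 -m pendant '{"delta_pos":[[0,0,0],[0,0,0],[0,0,0],[0,0,0],[0,0,0]],"dr":[[0,0,0],[0,0,0],[0,0,0],[0,0,0],[0,0,0]]}' -1 90 >/dev/null;python3 go.py
python3 -m pendant '{"delta_pos":[[0,0,0],[0,0,0],[0,0,0],[0,0,0],[0,0,0]],"dr":[[0,0,0],[0,0,0],[0,0,0],[0,0,0],[0,0,0]]}' >/dev/null;python3 go.py
```

```text
t 41.3 tcp [0.5056 0.0236 0.0627] yaw 111.12 z [-0.001  0.    -1.   ] F [ 0.3 -0.   0. ] w 0.997 gf 0.0 j6 -0.44
t 41.8 tcp [0.5058 0.0236 0.0633] yaw 111.12 z [-0. -0. -1.] F [-5.3 -2.7  3.5] w 0.147 gf 3.3 j6 -0.44
t 42.3 tcp [0.5057 0.0235 0.0636] yaw 111.1 z [-0. -0. -1.] F [-3.5 -0.9  9.8] w 0.107 gf 89.0 j6 -0.44
```

```bash

python3 -m pendant '{"delta_pos":[[0,0,-0.12],[0,0,-0.12],[0,0,-0.12],[0,0,-0.12],[0,0,-0.12]],"dr":[[0,-0.167,0],[0,-0.167,0],[0,-0.167,0],[0,-0.167,0],[0,-0.167,0]]}' >/dev/null; python3 go.py
python3 -m pendant '{"delta_pos":[[-0.01,0,-0.12],[-0.01,0,-0.12],[-0.01,0,-0.12],[-0.01,0,-0.12],[-0.02,0,-0.12]],"dr":[[0,-0.167,0],[0,-0.167,0],[0,-0.167,0],[0,-0.167,0],[0,-0.167,0]]}' >/dev/null; python3 go.py
```

```text
t 42.8 tcp [0.5057 0.024  0.0693] yaw 111.13 z [ 0.032 -0.083 -0.996] F [-0.2 -0.1 -4. ] w 0.111 gf 88.3 j6 -0.3
t 43.3 tcp [0.5058 0.024  0.0754] yaw 111.12 z [ 0.063 -0.164 -0.985] F [ 0.1 -0.1 -3.9] w 0.111 gf 88.3 j6 -0.15
```

```bash

python3 -m pendant '{"delta_pos":[[-0.3,0,0.05],[-0.4,0,0.07],[-0.4,0,0.07],[-0.4,0,0.07],[-0.4,0,0.07]],"dr":[[0,0,0],[0,0,0],[0,0,0],[0,0,0],[0,0,0]]}' >/dev/null; python3 go.py
python3 -m pendant '{"delta_pos":[[-0.4,0,0.07],[0,0,0],[-0.05,0,-0.3],[-0.05,0,-0.3],[-0.1,0,-0.5]],"dr":[[0,0,0],[0,0,0],[0,0,0],[0,0,0],[0,0,0]]}' >/dev/null; python3 go.py
```

```text
t 43.8 tcp [0.5129 0.0053 0.0753] yaw 111.09 z [ 0.063 -0.162 -0.985] F [-0.2  0.8 -5. ] w 0.106 gf 88.3 j6 -0.19
t 44.3 tcp [0.514  0.0022 0.0868] yaw 111.13 z [ 0.062 -0.162 -0.985] F [-0.8 -0.4 -5.1] w 0.111 gf 88.2 j6 -0.21
```

```bash

python3 -m pendant '{"delta_pos":[[-0.17,0,-1],[-0.26,0,-1.5],[-0.26,0,-1.5],[-0.26,0,-1.5],[-0.17,0,-1]],"dr":[[0,0,0],[0,0,0],[0,0,0],[0,0,0],[0,0,0]]}' >/dev/null; python3 go.py
python3 -m pendant '{"delta_pos":[[0,0,0],[0,0,0],[0,0,0],[0,0,0],[0,0,0]],"dr":[[0,0.4,0],[0,0.4,0],[0,0.4,0],[0,0.4,0],[0,0.07,0]]}' >/dev/null
python3 -m pendant '{"delta_pos":[[0,0,0],[0,0,0],[0,0,0],[0,0,0],[0,0,0]],"dr":[[0,0,0.4],[0,0,0.4],[0,0,0.4],[0,0,0.4],[0,0,0]]}' >/dev/null
python3 go.py .609 -.321 .14 101.3
```

```text
t 44.8 tcp [0.5145 0.0025 0.1542] yaw 111.11 z [ 0.064 -0.162 -0.985] F [-0.3 -0.7 -5.1] w 0.11 gf 88.3 j6 -0.26
t 45.8 tcp [0.5139 0.0025 0.1527] yaw 101.48 z [ 0.    -0.001 -1.   ] F [ 0.3  1.2 -4.7] w 0.113 gf 88.1 j6 -0.31
tool cm [-33.59   2.88   1.29]
dr z units 0.03
```

```bash

python3 -m pendant '{"delta_pos":[[-1.5,0.1,0],[-2.5,0.2,0],[-3,0.25,0],[-3,0.25,0],[-3,0.25,0]],"dr":[[0,0,0],[0,0,0],[0,0,0],[0,0,0],[0,0,0]]}' >/dev/null
python3 -m pendant '{"delta_pos":[[-3,0.25,0],[-3,0.25,0],[-3,0.25,0],[-3,0.25,0],[-3,0.25,0]],"dr":[[0,0,0],[0,0,0],[0,0,0],[0,0,0],[0,0,0]]}' >/dev/null
python3 -m pendant '{"delta_pos":[[-2.5,0.25,0],[-2,0.2,0],[-1,0.1,0],[0,0,0],[0,0,0]],"dr":[[0,0,0],[0,0,0],[0,0,0],[0,0,0],[0,0,0]]}' >/dev/null
python3 -m pendant '{"delta_pos":[[0,0,1],[0,0,1.5],[0,0,2],[0,0,2],[0,0,1.5]],"dr":[[0,0,0],[0,0,0],[0,0,0],[0,0,0],[0,0,0]]}' >/dev/null
python3 go.py .609 -.321 .0106 101.3
python3 - <<'E'
from h import *
t=env.capture("top")[:,:,::-1];cv2.imwrite("pics/top9.png",t)
s=env.capture("side")[:,:,::-1];cv2.imwrite("pics/side9.png",s)
E
```

```text
t 47.8 tcp [ 0.608  -0.3191  0.07  ] yaw 101.55 z [-0.002  0.001 -1.   ] F [-0.5  0.8 -3.8] w 0.113 gf 88.2 j6 -0.77
tool cm [-0.22  0.07  5.94]
dr z units 0.041666666666666664
```

```bash

python3 -m pendant '{"delta_pos":[[-0.2,0.07,1.2],[0,0,1.2],[0,0,1.2],[0,0,0.9],[0,0,0.5]],"dr":[[0,0,0],[0,0,0],[0,0,0],[0,0,0],[0,0,0]]}' >/dev/null; python3 go.py
for i in 1; do python3 -m pendant '{"delta_pos":[[0,0,0.15],[0,0,0.15],[0,0,0.1],[0,0,0.1],[0,0,0.05]],"dr":[[0,0,0],[0,0,0],[0,0,0],[0,0,0],[0,0,0]]}' >/dev/null; python3 go.py; done
```

```text
t 48.4 tcp [ 0.6096 -0.3218  0.0213] yaw 101.51 z [-0.001  0.001 -1.   ] F [-0.9 -0.6 -5.4] w 0.111 gf 88.3 j6 -0.77
t 48.9 tcp [ 0.6101 -0.3221  0.0172] yaw 101.52 z [ 0. -0. -1.] F [ 0.6 -0.3 -4.7] w 0.113 gf 88.3 j6 -0.77
```

```bash

for i in 1; do python3 -m pendant '{"delta_pos":[[0,0,0.1],[0,0,0.1],[0,0,0.1],[0,0,0],[0,0,0]],"dr":[[0,0,0],[0,0,0],[0,0,0],[0,0,0],[0,0,0]]}' >/dev/null; python3 go.py; done
for i in 1; do python3 -m pendant '{"delta_pos":[[0,0,0.1],[0,0,0.1],[0,0,0],[0,0,0],[0,0,0]],"dr":[[0,0,0],[0,0,0],[0,0,0],[0,0,0],[0,0,0]]}' >/dev/null; python3 go.py; done
```

```text
t 49.4 tcp [ 0.61  -0.322  0.014] yaw 101.52 z [-0.  0. -1.] F [ 0.3  0.5 -3.7] w 0.112 gf 88.3 j6 -0.77
t 49.9 tcp [ 0.61  -0.322  0.012] yaw 101.52 z [ 0.  0. -1.] F [ 0.4  0.3 -5.4] w 0.114 gf 88.3 j6 -0.77
```

```bash

for i in 1 2; do python3 -m pendant '{"delta_pos":[[0,0,0.08],[0,0,0.04],[0,0,0],[0,0,0],[0,0,0]],"dr":[[0,0,0],[0,0,0],[0,0,0],[0,0,0],[0,0,0]]}' >/dev/null; python3 go.py; done
```

```text
t 50.4 tcp [ 0.61   -0.322   0.0108] yaw 101.52 z [ 0. -0. -1.] F [-0.3 -0.9 -3.6] w 0.11 gf 88.3 j6 -0.77
t 50.9 tcp [ 0.6101 -0.322   0.0102] yaw 101.52 z [ 0. -0. -1.] F [-3.4  2.9  5.4] w 0.114 gf 89.6 j6 -0.77
```

```bash

python3 -m pendant '{"delta_pos":[[0,0,0],[0,0,0],[0,0,0],[0,0,0],[0,0,0]],"dr":[[0,0,0],[0,0,0],[0,0,0],[0,0,0],[0,0,0]]}' 1 >/dev/null; python3 go.py
python3 -m pendant '{"delta_pos":[[0,0,0],[0,0,-1],[0,0,-2.5],[0,0,-3],[0,0,-3]],"dr":[[0,0,0],[0,0,0],[0,0,0],[0,0,0],[0,0,0]]}' >/dev/null
python3 -m pendant '{"delta_pos":[[0,0,-3],[0,0,-3],[2,-1,-1],[3,-2,0],[3,-2,0]],"dr":[[0,0,0],[0,0,0],[0,0,0],[0,0,0],[0,0,0]]}' >/dev/null
python3 -m pendant '{"delta_pos":[[3,-2,0],[3,-2,0],[3,-2,0],[3,-1,0],[1,0,0]],"dr":[[0,0,0],[0,0,0],[0,0,0],[0,0,0],[0,0,0]]}' >/dev/null
python3 go.py
python3 - <<'E'
from h import *
t=env.capture("top")[:,:,::-1];cv2.imwrite("pics/topf.png",t)
s=env.capture("side")[:,:,::-1];cv2.imwrite("pics/sidef.png",s)
x0,y0=385,155;u=up(t,x0,460,y0,220);g=cv2.cvtColor(u,cv2.COLOR_BGR2GRAY)
m=cv2.morphologyEx(((g>140)*255).astype(np.uint8),cv2.MORPH_OPEN,np.ones((9,9)))
m=cv2.morphologyEx(m,cv2.MORPH_CLOSE,np.ones((61,61)));print("panel",rect("top",m,x0,y0,.016)[0])
for n,f0,f1 in(("top","top0","topf"),("side","side0","sidef")):
    d=(cv2.absdiff(cv2.imread(f"pics/{f0}.png"),cv2.imread(f"pics/{f1}.png")).max(2)>45).astype(np.uint8)
    d=cv2.morphologyEx(d,cv2.MORPH_OPEN,np.ones((2,2)))
    k,l,st,ce=cv2.connectedComponentsWithStats(d)
    for i in range(1,k):
        if st[i,4]>5: print(n,st[i])
E
```

```text
t 51.4 tcp [ 0.61   -0.3221  0.0096] yaw 101.52 z [ 0. -0. -1.] F [0.3 0.1 0. ] w 0.947 gf 0.0 j6 -0.77
t 52.9 tcp [ 0.4484 -0.1381  0.1753] yaw 101.55 z [-0.001  0.    -1.   ] F [-0.2 -0.3 -0.3] w 0.997 gf 0.0 j6 -0.63
panel ((612.185791015625, -331.09197998046875), (124.77857971191406, 168.1348876953125), 11.127267837524414)
top [ 403  169   45   36 1142]
top [332 188   4   3  10]
top [ 317  191   48   41 1079]
top [296 194   2   4   8]
top [201 197   7   6  37]
top [211 202   4  13  41]
top [372 202  13  25 127]
top [381 205  10  17  91]
top [376 207  46  36 648]
top [210 216   9  19 127]
top [415 219   6   3  14]
top [410 218  23  33 259]
top [386 240   5   7  26]
top [332 243   7   8  50]
top [366 245   5   2  10]
top [372 247   3   3   7]
top [290 251  17  11 125]
top [415 253   4  10  23]
top [ 125  259   80   38 1317]
top [362 264   8   6  37]
top [406 264   9   4  25]
top [390 267   7  12  39]
top [404 271  13  32 176]
top [353 272  14  13  79]
top [394 281  10  34  76]
top [ 268  282  151  112 7434]
top [163 285  16  10  91]
top [309 287  28  10 186]
top [360 288   4   8  2
[... 1696 characters left out ...]
556 155   8   4  19]
side [460 171   3   2   6]
side [513 171   8   6  35]
side [467 173  13   7  60]
side [490 174   4   3   9]
side [526 175   3   4   8]
side [454 180  42  34 839]
side [497 181   3   4   9]
side [517 180  10   8  38]
side [491 185   5   6  17]
side [313 187  40  27 411]
side [324 189   4   5  19]
side [437 190   7   8  43]
side [491 192   4   7  22]
side [328 197   6   6  27]
side [ 433  201   65   48 1438]
side [325 205   3   2   6]
side [500 204   2   3   6]
side [368 215   8   6  33]
side [381 239  15  15 117]
side [307 300  11  11  74]
side [315 318   2   3   6]
side [339 318  30  14 308]
side [315 322  22   4  79]
side [311 329   2   4   8]
side [337 328   2   3   6]
```

```bash
python3 -c "
from plant import env;print(env.close_job())"
```

```text
the job is handed in; nothing more can be done
None
```

I handed the job in after about 53 s of robot time. Both cams read fully released in the top picture, the screwdriver is back upright in its block, and the panel lies handle up within about 2 mm of the mat's middle. One flaw: after the left fastener was turned, the panel was found slid about 8 mm towards the fastener end, so it may not have stayed fully seated.

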